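# Tidy-up time in the puzzle corner

### The arm

A 6-joint arm with a two-finger parallel gripper is mounted at the origin on the work surface. World frame = base frame: x ahead of the robot, y to its left, z up, the work surface at z = 0. Lengths are in m, angles in rad, forces in N, time in s.
With the tool pointing down it reaches from about 0.275 to 0.725 m from the base axis. Payload 15.9 kg.
Tool frame: the origin (TCP) lies between the finger pads; the fingertips stand 22 mm ahead of it and the grasp point (between the pads) lies 3 mm ahead of it (env.tcp_to_tips is the distance from the TCP to the fingertips, in m); z points along the fingers, y is the line along which they close (so a half turn about z gives the same grasp; the last joint's range is limited). The gripper opens to 85 mm and grips with 20 to 120 N. Pads are 22 mm wide; open, the fingers measure 114 mm over their backs; the gripper's body (76 mm by 85 mm) begins 54 mm behind the grasp point. The pads swing forward as they close: fully open they stand 13 mm farther back than shut.
Start: joints at [1.145, 0.213, -0.034, 1.323, 0, 1.571], TCP at [0.207, 0.455, 0.253] pointing down, gripper open.
Joint ranges: [-2.98, 2.98], [-0.74, 1.72], [-1.14, 1.35], [-2.1, 2.04], [-1.57, 1.44], [-3.14, 3.14]. Speed limits (rad/s): [1.89, 1.89, 2.39, 2.57, 3.14, 3.14].

### API

Orientations are given as a unit quaternion [x, y, z, w].
In Python, from station import env, eyes, workorder, search_frame, cut_out, landmark_of gives the robot as it stands. The module is installed in compiled form; this text tells all that it offers.
- The arm moves only by the tool carry_out, never from a script. Its arguments are lists of equal length, an entry for each row: "dp": the shift along the tool's x, y, z in cm, a list of three; "delta_rot": the turn, a rotation vector about the tool's x, y, z in degrees, a list of three. In form: {"dp": [[dx, dy, dz], ...], "delta_rot": [[rx, ry, rz], ...]}. A call has 1 to 5 rows; each row shifts and turns the commanded pose from where the row before left it, along the tool's axes as they then stand; what a row does not reach is not made up. A row lasts 1/8 s, in which the tool goes at most 62.5 mm and 10.7 degrees, less where a joint would pass 70% of its speed; a pose out of reach is approached as far as the arm can. A call with a gripper value outside its range is refused whole. "jaw" is the opening, from 0 (shut) to 1 (fully open), set as the call begins (left out, the last holds). The fingers move at their own pace and stop on an object; the grip force is fixed at half the most. Time passes only in rows, so rows that do not move let the fingers close. It gives the time, the measured TCP pose, the force, the opening and the grip force at its end, in the units of the state.
- env.get_state(): the state, without advancing time (a new reading comes with each control period).
- eyes.get_image(name): name is "side" or "top"; returns a dict with "frame" (400x640x3 uint8, blue, green, red), "fx", "fy", "cx", "cy" (pixels), "extrinsics" (4x4, takes a point from world to camera coordinates). Camera axes: x right, y down, z forward; pixel columns grow to the right and rows downward; lengths in m; the calibration is good to about 2 mm. A picture is of the moment at which its call begins. There is no depth.
- workorder.job_done(): hands the job in; it is judged then, once.
Trained networks look in a picture, given as the dict that the camera call returned (one of the last four; its "shot" number tells which), for a name from the list of things; names that differ only in an ending like _2 or _b are one class to them, and where a whole thing is asked for, a point or a joint stands for the part that bears it (a point fixed in the world has none). Each returns a list of dicts, best first, with "p" (0 to 1); they miss things now and then, are a little off and sometimes report something else, mostly with a low value. They report only what shows in the picture. A call takes as long as a camera call.
- search_frame(name, picture): "bbox" ([left, top, right, bottom] in pixels, round what is visible of it).
- cut_out(name, picture): "region" (400x640 bool, what is visible of it) and "bbox" ([left, top, right, bottom] in pixels, round what is visible of it).
- landmark_of(name, picture): "point" ([column, row] in pixels: a listed point, or the origin of a listed thing).
The state is a dict: "time": time; "joint_pos": joint angles; "qd": joint speeds; "effort": joint torques, N m; "tcp_pos": TCP position; "tool_rot": TCP orientation; "wrist_force": force on the tool from outside, world axes, zero at the start; "torque": the same for the moment, N m; "opening": finger opening in m; "grip_force": force on a finger pad.
Only numpy, scipy, OpenCV 4.12 (cv2) and the standard library are available. Lean on these libraries where they do the work, as an engineer would, in place of code of your own. Each camera call takes 0.05 s, during which the arm holds its last target. There are 200 camera calls.

### The job

It is tidy-up time: the round-topped board and the house-shaped board stand in each other's slots, so swap them in the slotted stand (the square board stays in its slot and the spare end slot ends up empty again), and hang every piece basket that is on the table by its handle on a hook of the rail, one to a hook. Only when the boards are right and all baskets hang, switch the tidy-up music off by turning the speaker's volume knob anticlockwise right to its stop. The pieces, the jar and the cup that the children left out on the table are to stay as they lie.

Things in the scene. Friction and masses are not known exactly. Their poses are not given: they have to be found in the camera images.
- slot_1 (a point): centre of the floor of the rightmost (from the robot) of four parallel grooves in a fixed beech block, 110 x 260 x 52 mm high, at the right of the table. x runs along the groove, y across it (to the robot's left, give or take 0.2 rad), z up. Grooves lie 64 mm apart: slot_1 to slot_4
- slot_2 (a point): the same for the second groove. Every groove is 20 mm wide, its floor 12 mm above the table, and 40 mm deep; over the top 12 mm its mouth flares to 36 mm
- slot_3 (a point): the same for the third groove. The three boards stand in slot_1 to slot_3, in any order
- slot_4 (a point): the same for the leftmost groove, nearest the hook rail: the spare slot, empty at the start, handy for parking a board, empty again at the end
- board_round: upright plywood puzzle board, loose, 0.18 kg, 120 wide (its x) x 16 thick (its y) x 150 mm high (its z), the top a half circle of radius 60 mm, a sun inlay on both faces. It has 4 mm of play across its groove. Origin: centre of the bottom edge. Its two faces are alike, so either may face either way
- board_house: upright plywood puzzle board like the round one, but with a pointed gable: 120 x 16 x 160 mm high, straight sides up to 100 mm, then a 90-degree gable; door and window inlays. Origin: centre of the bottom edge, axes as the round board's
- board_square: upright plywood puzzle board, plain rectangle 120 x 16 x 115 mm high. It is in the right slot and stays there. Origin and axes as the round board's
- hook_1 (a point): rightmost (from the robot) of three upturned steel hooks, 120 mm apart, on a fixed rail at the back of the table: top of the 10 mm wire at its lowest place, where a handle comes to rest, 170 mm above the table. The hook points to this point's -x (towards the robot, within 0.1 rad), y runs along the rail, z up
- hook_2 (a point): the same for the middle hook. From this point each wire goes on 34 mm towards -x, turning up to a tip whose top is 25 mm above this point
- hook_3 (a point): the same for the leftmost hook. The hooks' cross board, 145 to 191 mm above the table, has its front face 54 mm behind this point (+x); its two posts stand 65 mm outside the outer hooks
- basket_1: small loose wooden basket, about 0.16 kg, 80 (its x) x 112 (its y) x 50 mm high, with a fixed, not swinging handle: two uprights at its y = -53 and +53 mm and between them a round bar 12 mm thick along y, its axis 125 mm above the underside, 100 mm clear length. Both sides alike. Origin: centre of the underside
- basket_2: a second basket, the same as basket_1. Two or three of the three baskets are present
- basket_3: a third basket, the same as basket_1. Hung on a hook, a basket's underside is about 51 mm above the table and its bar lies across the hook
- basket_1_handle (a point): middle of the handle bar of basket_1, on the bar's axis; axes as the basket's (the bar runs along y)
- basket_2_handle (a point): middle of the handle bar of basket_2, on the bar's axis; axes as the basket's (the bar runs along y)
- basket_3_handle (a point): middle of the handle bar of basket_3, on the bar's axis; axes as the basket's (the bar runs along y)
- volume (a joint): turn of the volume knob in rad: 0 at the anticlockwise stop (music off), growing clockwise seen from above, up to 4.7. It turns against a friction of 0.04 N m and stays where it is left
- volume_grip (a point): point on the volume knob's vertical axis at the height to grip it, 132 mm above the table: an upright bar 57 mm long, 14 mm thick, top 7 mm above this point, over a 60 mm disc; the bar runs along this point's x and the point turns with it. It sits mid-top of a fixed wooden speaker (120 x 160 x 95 mm high, grey cloth front) at the left of the table
- duck: red duck piece, about 90 x 70 x 28 mm, loose; leave it. Origin: on the table below its body
- star: yellow star piece, 80 mm across, 26 mm high, loose; leave it. Origin: underside centre
- fish: blue fish piece, about 95 x 45 x 26 mm, loose; leave it. Origin: underside centre
- frog: green frog piece with a knob, about 70 x 75 x 45 mm, loose; leave it. Origin: underside centre
- bead_jar: glass jar with wooden lid, 64 mm across, 85 mm high, loose; leave it. Origin: underside centre
- crayon_cup: wooden cup of crayons, 68 mm across, 120 mm high with the crayons, loose; leave it. Origin: underside centre

How it is judged:
On the way, in this order (a step that is already met when the one before it is completed fails the run):
1. the round-topped and the house-shaped board have changed slots, the square one is in its own, and every basket present hangs on a hook (((x of board_round in the frame of slot_1 between -0.03 and 0.03 m and y of board_round in the frame of slot_1 between -0.012 and 0.012 m and z of board_round in the frame of slot_1 between -0.008 and 0.008 m) or (x of board_round in the frame of slot_2 between -0.03 and 0.03 m and y of board_round in the frame of slot_2 between -0.012 and 0.012 m and z of board_round in the frame of slot_2 between -0.008 and 0.008 m) or (x of board_round in the frame of slot_3 between -0.03 and 0.03 m and y of board_round in the frame of slot_3 between -0.012 and 0.012 m and z of board_round in the frame of slot_3 between -0.008 and 0.008 m)) and angle between each of board_round, board_house, board_square's own z axis and vertical below 0.25 rad and linear speed of each of board_round, board_house, board_square below 0.05 m/s and distance of each of board_round, board_house from where it was at the start of the episode above 0.04 m and ((x of board_house in the frame of slot_1 between -0.03 and 0.03 m and y of board_house in the frame of slot_1 between -0.012 and 0.012 m and z of board_house in the frame of slot_1 between -0.008 and 0.008 m) or (x of board_house in the frame of slot_2 between -0.03 and 0.03 m and y of board_house in the frame of slot_2 between -0.012 and 0.012 m and z of board_house in the frame of slot_2 between -0.008 and 0.008 m) or (x of board_house in the frame of slot_3 between -0.03 and 0.03 m and y of board_house in the frame of slot_3 between -0.012 and 0.012 m and z of board_house in the frame of slot_3 between -0.008 and 0.008 m)) and ((x of board_square in the frame of slot_1 between -0.03 and 0.03 m and y of board_square in the frame of slot_1 between -0.012 and 0.012 m and z of board_square in the frame of slot_1 between -0.008 and 0.008 m) or (x of board_square in the frame of slot_2 between -0.03 and 0.03 m and y of board_square in the frame of slot_2 between -0.012 and 0.012 m and z of board_square in the frame of slot_2 between -0.008 and 0.008 m) or (x of board_square in the frame of slot_3 between -0.03 and 0.03 m and y of board_square in the frame of slot_3 between -0.012 and 0.012 m and z of board_square in the frame of slot_3 between -0.008 and 0.008 m)) and distance of board_square from where it was at the start of the episode below 0.025 m and (distance between basket_1_handle and hook_1 below 0.03 m or distance between basket_1_handle and hook_2 below 0.03 m or distance between basket_1_handle and hook_3 below 0.03 m) and linear speed of each of basket_1, basket_2, basket_3 below 0.2 m/s and (distance between basket_2_handle and hook_1 below 0.03 m or distance between basket_2_handle and hook_2 below 0.03 m or distance between basket_2_handle and hook_3 below 0.03 m) and (distance between basket_3_handle and hook_1 below 0.03 m or distance between basket_3_handle and hook_2 below 0.03 m or distance between basket_3_handle and hook_3 below 0.03 m)), for 0.2 s.
2. after that, the volume knob is turned anticlockwise to its stop (value of joint volume below 0.08 rad), for 0.2 s.
At the end, for the whole second after the job is handed in: Round and house boards have changed slots (each over 40 mm from its start), square one within 25 mm of its start; all on groove floors (8 mm; 30 mm along, 12 mm across), lean < 0.25 rad; each basket handle's middle within 30 mm of a hook point; volume < 0.08 rad; boards still, baskets under 0.2 m/s (all of step 1 and value of joint volume below 0.08 rad); the robot touches nothing.
It fails at once if a piece, the jar or the cup left out on the table is pushed more than 30 mm from its place (distance of any of duck, star, fish, frog, bead_jar, crayon_cup from where it was at the start of the episode above 0.03 m).
Of basket_1, basket_2, basket_3 only 2 to 3 are there at a start; the rules pass over those that are not, and their reading is None.
At some moment in a run one of basket_1, basket_2, basket_3 may be knocked a few centimetres aside while the robot is not near it.
It also fails if it takes over 192 s, if anything falls off the work surface, if the arm or the gripper's body presses on something with over 40 N, if the wrist force passes 120 N, or if a joint passes its speed limit or range.

## Working session

There is one attempt and no reset: what is moved stays moved. The work goes in short steps, Python scripts to look and compute and a tool call to move; the robot and the scene stay as the last step left them, time stands still between calls to the robot, and variables do not carry over. Pictures are saved under pics/ and viewed, at most 14 in all, crops included, and the job is handed in when it is done.

Besides the shell and the picture viewer there is one more tool, called after "Request:" by a JSON object that holds its "name" and its "arguments", one argument or row to a line. carry_out: Moves the arm, as the interface text tells. Its arguments: {"type":"object","properties":{"dp":{"type":"array"},"delta_rot":{"type":"array"},"jaw":{"type":"number"}},"required":["dp","delta_rot"]}

```bash
mkdir -p pics; cat > h.py <<'E'
import numpy as np, cv2
from station import env, eyes, workorder, search_frame, cut_out, landmark_of
def cam(im):
    E=np.array(im["extrinsics"]);R=E[:3,:3];t=E[:3,3];return R,t,-R.T@t
def at_z(im,px,z):
    R,t,c=cam(im);d=R.T@np.array([(px[0]-im["cx"])/im["fx"],(px[1]-im["cy"])/im["fy"],1.]);return c+d*(z-c[2])/d[2]
def proj(im,p):
    R,t,c=cam(im);q=R@np.array(p)+t;return np.array([im["fx"]*q[0]/q[2]+im["cx"],im["fy"]*q[1]/q[2]+im["cy"]])
def tri(i1,p1,i2,p2):
    A=[];b=[]
    for im,px in((i1,p1),(i2,p2)):
        R,t,c=cam(im);d=R.T@np.array([(px[0]-im["cx"])/im["fx"],(px[1]-im["cy"])/im["fy"],1.]);d/=np.linalg.norm(d)
        P=np.eye(3)-np.outer(d,d);A.append(P);b.append(P@c)
    x=np.linalg.lstsq(np.vstack(A),np.hstack(b),rcond=None)[0]
    return x,np.linalg.norm(A[0]@x-b[0])
E
python3 - <<'E'
from h import *
np.set_printoptions(precision=3,suppress=True)
T=eyes.get_image("top");S=eyes.get_image("side")
cv2.imwrite("pics/t0.png",T["frame"]);cv2.imwrite("pics/s0.png",S["frame"])
print(cam(T)[2],cam(S)[2],T["fx"],S["fx"])
Z={"slot_1":.012,"slot_2":.012,"slot_3":.012,"slot_4":.012,"board_round":.012,"board_house":.012,"board_square":.012,"hook_1":.17,"hook_2":.17,"hook_3":.17,"basket_1":0,"basket_1_handle":.125,"volume_grip":.132,"duck":0,"star":0,"fish":0,"frog":0,"bead_jar":0,"crayon_cup":0}
for n,z in Z.items():
    for nm,im in(("T",T),("S",S)):
        for d in landmark_of(n,im)[:4]:
            if d["p"]>.2: print(n,nm,round(d["p"],2),np.round(d["point"],1),at_z(im,d["point"],z))
s=env.get_state();print(s["tcp_pos"],s["tool_rot"],env.tcp_to_tips,s["time"])
E
```

```text
[ 0.266 -0.012  1.367] [0.902 0.501 1.021] 485.13222292898894 413.4937131232594
slot_1 T 0.86 [440.8 235.9] [ 0.5   -0.329  0.012]
slot_1 T 0.76 [418.1 231.1] [ 0.506 -0.264  0.012]
slot_1 T 0.61 [462.6 240. ] [ 0.496 -0.391  0.012]
slot_1 T 0.61 [396.1 223.7] [ 0.52  -0.201  0.012]
slot_1 S 0.97 [253.2 153.1] [ 0.501 -0.326  0.012]
slot_1 S 0.75 [269.4 182.4] [ 0.526 -0.195  0.012]
slot_1 S 0.54 [218.4 208.8] [ 0.7   -0.202  0.012]
slot_2 T 0.86 [440.8 235.9] [ 0.5   -0.329  0.012]
slot_2 T 0.76 [418.1 231.1] [ 0.506 -0.264  0.012]
slot_2 T 0.61 [462.6 240. ] [ 0.496 -0.391  0.012]
slot_2 T 0.61 [396.1 223.7] [ 0.52  -0.201  0.012]
slot_2 S 0.97 [253.2 153.1] [ 0.501 -0.326  0.012]
slot_2 S 0.75 [269.4 182.4] [ 0.526 -0.195  0.012]
slot_2 S 0.54 [218.4 208.8] [ 0.7   -0.202  0.012]
slot_3 T 0.86 [440.8 235.9] [ 0.5   -0.329  0.012]
slot_3 T 0.76 [418.1 231.1] [ 0.506 -0.264  0.012]
slot_3 T 0.61 [462.6 240. ] [ 0.496 -0.391  0.012]
slot_3 T 0.61 [396.1 223.7] [ 0.52  -0.201  0.012]
slot_3 S 0.97 [253.2 153.1] [ 0.501 -0.326  0.012]
slot_3 S 0.75 [269.4 182.4] [ 0.526 -0.195  0.012]

[... 2272 characters left out ...]
T 0.64 [419.7 227.8] [ 0.518 -0.271  0.   ]
duck T 0.32 [406.6 163.6] [ 0.704 -0.218  0.   ]
duck S 0.72 [315.3 146.5] [ 0.315 -0.239  0.   ]
star T 0.62 [312.3 172.3] [0.645 0.053 0.   ]
fish T 0.6 [281.  164.7] [0.656 0.147 0.   ]
fish S 0.67 [302.4 288.7] [0.647 0.144 0.   ]
frog T 0.72 [196.6 155.1] [0.656 0.398 0.   ]
frog T 0.32 [351.1 234.2] [ 0.477 -0.078  0.   ]
bead_jar T 0.63 [409.6 164.8] [ 0.701 -0.227  0.   ]
bead_jar S 0.63 [218.  210.1] [ 0.701 -0.207  0.   ]
crayon_cup T 0.66 [399.7 222.9] [ 0.526 -0.213  0.   ]
crayon_cup T 0.59 [448.3 167.5] [ 0.707 -0.34   0.   ]
crayon_cup S 0.81 [195.6 183.2] [ 0.707 -0.336  0.   ]
[0.207 0.455 0.253] [0.211 0.977 0.    0.   ] 0.022 2.0
```

View pics/t0.png

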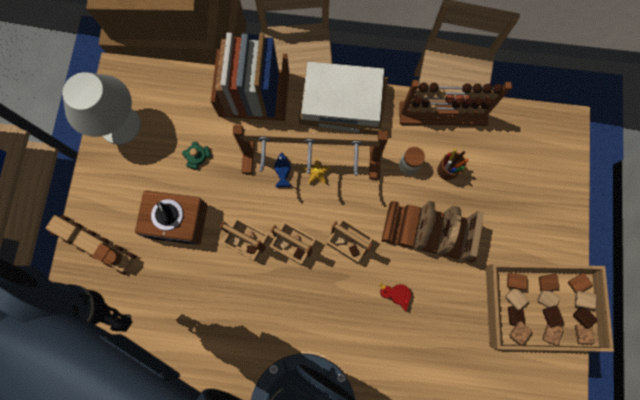

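View pics/s0.png

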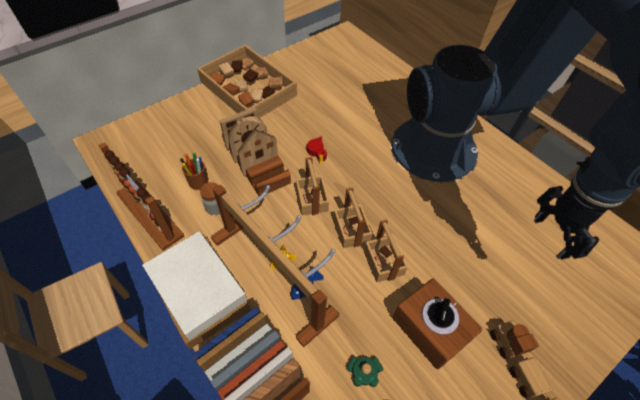

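Top view shows the square board in slot_1 (column 463), round in slot_2 (443), house in slot_3 (420) and slot_4 empty (396). There are three baskets at about (246,239), (292,246) and (350,240). The hook rail runs from column 245 to 385 and the knob is at (165,214). Next I'll fit poses to the network masks.

```bash
cat >> h.py <<'E'
from scipy.optimize import minimize
def box(c,s): return [[c[0]+a*s[0]/2,c[1]+b*s[1]/2,c[2]+d*s[2]/2] for a in(-1,1) for b in(-1,1) for d in(-1,1)]
BASK=[box((0,0,.025),(.08,.112,.05)),box((0,-.053,.09),(.016,.007,.085)),box((0,.053,.09),(.016,.007,.085)),box((0,0,.125),(.012,.104,.012))]
def plate(pts,y,t=.016): return [[a,y+s*t/2,b] for a,b in pts for s in(-1,1)]
a=np.linspace(0,np.pi,15)
SQ=[(-.06,.052),(.06,.052),(-.06,.127),(.06,.127)]
RD=[(-.06,.052),(.06,.052)]+[(.06*np.cos(t),.102+.06*np.sin(t)) for t in a]
HO=[(-.06,.052),(.06,.052),(-.06,.112),(.06,.112),(0,.172)]
# stand origin = slot_2 axis on the table
BOARDS=[plate(SQ,-.064),plate(RD,0),plate(HO,.064)]
def pts(p,q):
    c,s=np.cos(p[2]),np.sin(p[2]);q=np.array(q);return np.c_[p[0]+c*q[:,0]-s*q[:,1],p[1]+s*q[:,0]+c*q[:,1],q[:,2]]
def render(im,parts,p,k=4):
    m=np.zeros((400*k,640*k),np.uint8)
    for q in parts:
        v=np.array([proj(im,x) for x in pts(p,q)]);h=cv2.convexHull(np.round((v+.5)*k).astype(np.int32));cv2.fillConvexPoly(m,h,255)
    return cv2.resize(m,(640,400),interpolation=cv2.INTER_AREA)/255.
def fit(parts,p0,views):
    def f(p):
        L=0
        for im,M in views:
            r=render(im,parts,p);L+=1-np.minimum(r,M).sum()/np.maximum(r,M).sum()
        return L/len(views)
    r=minimize(f,p0,method="Nelder-Mead",options=dict(initial_simplex=[p0]+[np.array(p0)+d for d in np.diag([.015,.015,.25])],xatol=3e-4,fatol=1e-4,maxfev=150));return r.x,r.fun
def masks(name,im,p=.3): return [(d["region"].astype(float),d["bbox"],d["p"]) for d in cut_out(name,im) if d["p"]>p]
def baskets(T,S,guess):
    """guess: list of (x,y); returns fits"""
    out=[];mt=masks("basket_1",T);ms=masks("basket_1",S)
    for g in guess:
        v=[]
        for im,mm in((T,mt),(S,ms)):
            best=None
            for m,b,pr in mm:
                r=max((np.minimum(render(im,BASK,(g[0],g[1],yy),1),m).sum()/m.sum(),0) for yy in(-.4,0,.4))[0]
                if best is None or r>best[0]: best=(r,m)
            if best and best[0]>.4: v.append((im,best[1]))
        if not v: out.append(None);continue
        c=[fit(BASK,(g[0],g[1],y0),v) for y0 in(-.5,0,.5)]
        b=min(c,key=lambda t:t[1]);out.append((b[0],b[1],len(v)))
    return out
def wire(img,im,parts,p,col=(0,255,0)):
    for q in parts:
        v=np.array([proj(im,x) for x in pts(p,q)]);cv2.polylines(img,[cv2.convexHull(np.round((v+.5)*3*8).astype(np.int32))],True,col,1,cv2.LINE_AA,3)
E
cat > m1.py <<'E'
from h import *
np.set_printoptions(precision=4,suppress=True)
T=eyes.get_image("top");S=eyes.get_image("side")
B=baskets(T,S,[(.45,-.075),(.427,.087),(.42,.21)])
for b in B: print("basket",b)
V=[]
for im in(T,S):
    M=np.zeros((400,640))
    for n in("board_round","board_house","board_square"):
        k=masks(n,im)
        print(n,[(list(np.round(x[1])),round(x[2],2)) for x in k])
        if k: M=np.maximum(M,k[0][0])
    V.append((im,M))
st=[fit(BOARDS,(.5,-.33,y0),V) for y0 in(-.1,.1)];print("stand",st)
P=min(st,key=lambda t:t[1])[0]
# rail: origin hook_2
RAIL=[box((.054+.01,0,.168),(.02,.35,.046))]+[box((-.017,y,.18),(.034,.01,.025)) for y in(-.12,0,.12)]
rp=(.634,.06,.05)
for im,nm in((T,"t1"),(S,"s1")):
    I=cv2.resize(im["frame"],None,fx=3,fy=3,interpolation=cv2.INTER_CUBIC)
    for b in B:
        if b: wire(I,im,BASK,b[0])
    wire(I,im,BOARDS,P,(255,255,0));wire(I,im,RAIL,rp,(0,0,255))
    if nm=="t1": I=I[330:810,390:1190+270]
    else: I=I[260:1000,540:1290]
    cv2.imwrite(f"pics/{nm}.png",I[:, :] if max(I.shape)<=800 else cv2.resize(I,None,fx=.74,fy=.74,interpolation=cv2.INTER_AREA))
for n in("volume_grip",):
    print([(d["bbox"],d["p"]) for d in search_frame(n,T)[:2]],[(d["bbox"],d["p"]) for d in search_frame(n,S)[:2]])
E
python3 m1.py
```

```text
basket (array([ 0.4557, -0.0735, -0.4656]), np.float64(0.07418848901134167), 2)
basket (array([ 0.4291,  0.0804, -0.4127]), np.float64(0.08158768101502817), 2)
basket (array([ 0.4238,  0.2124, -0.3805]), np.float64(0.10029794932728714), 2)
board_round [([np.float64(438.0), np.float64(207.0), np.float64(461.0), np.float64(256.0)], 0.63)]
board_house [([np.float64(414.0), np.float64(203.0), np.float64(435.0), np.float64(250.0)], 0.87)]
board_square [([np.float64(461.0), np.float64(211.0), np.float64(486.0), np.float64(263.0)], 0.7)]
board_round [([np.float64(229.0), np.float64(118.0), np.float64(268.0), np.float64(165.0)], 0.62)]
board_house [([np.float64(237.0), np.float64(127.0), np.float64(279.0), np.float64(172.0)], 0.89)]
board_square [([np.float64(223.0), np.float64(108.0), np.float64(260.0), np.float64(150.0)], 0.89), ([np.float64(249.0), np.float64(159.0), np.float64(290.0), np.float64(196.0)], 0.57)]
stand [(array([ 0.5083, -0.3293, -0.1152]), np.float64(0.1291111624469249)), (array([ 0.508 , -0.3288, -0.1051]), np.float64(0.1291794932565417))]
[([154.2, 203.3, 176.0, 221.4], 0.82), ([231.7, 122.1, 391.8, 180.1], 0.56)] [([430.4, 300.3, 456.1, 325.7], 0.62)]
```

View pics/t1.png

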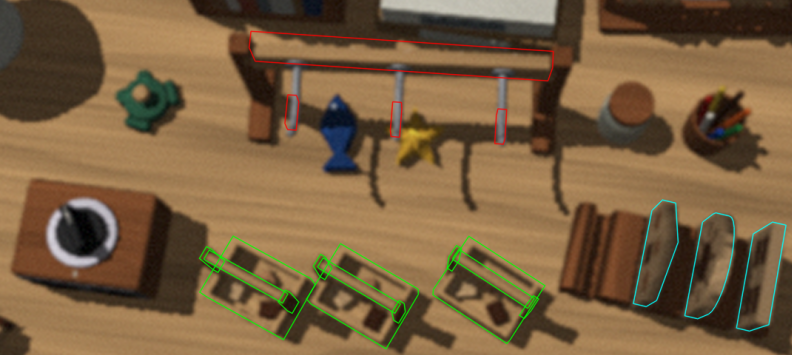

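View pics/s1.png

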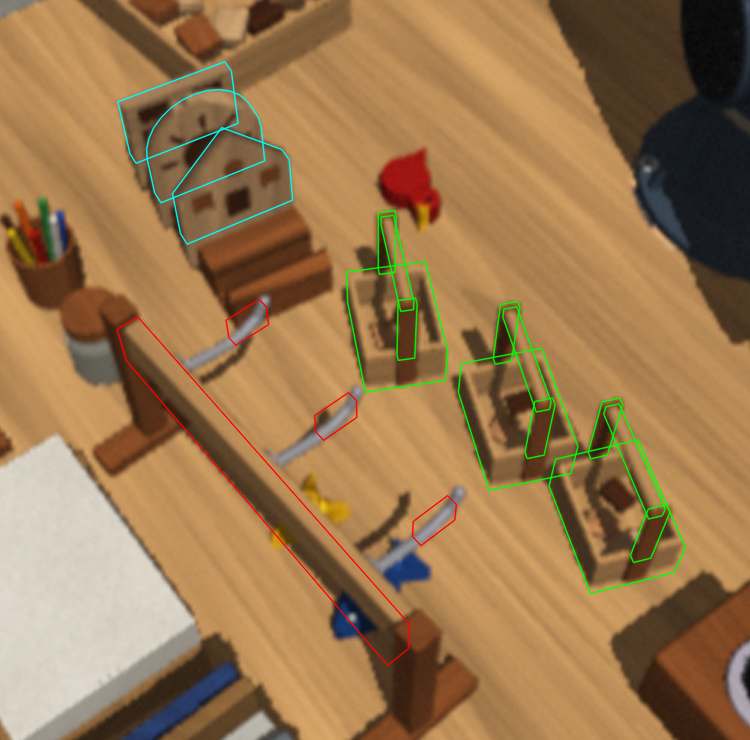

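Basket and board outlines sit on the objects in both views. The red rail outline is off by about 15–20 mm, so I'll triangulate the hook tips: top (261,170), (308,171), (355,173); side (333,251), (299,217), (268,186).

```bash
cat > m2.py <<'E'
from h import *
np.set_printoptions(precision=4,suppress=True)
T=eyes.get_image("top");S=eyes.get_image("side")
for a,b in(((355.2,172.5),(268.3,186.3)),((308.4,171),(299,217.3)),((261.1,169.5),(333,251))):print(tri(T,a,S,b))
for a,b in(((356.3,163.7),(256.7,200.2)),((262.2,153.6),(327.3,260.1))):print("lm",tri(T,a,S,b))
# edge-based rail: hooks' bright grey seg + landmark heat
print(tri(T,(165,213),S,(443,313)))
k=masks("volume_grip",T);print([(x[1],x[2],x[0].sum()) for x in k])
import sys
I=cv2.resize(T["frame"][195:235,140:215],None,fx=10,fy=10,interpolation=cv2.INTER_CUBIC);J=cv2.resize(S["frame"][280:340,400:480],None,fx=8,fy=7,interpolation=cv2.INTER_CUBIC)
J=cv2.resize(S["frame"][285:335,405:475],None,fx=8,fy=8,interpolation=cv2.INTER_CUBIC)
out=np.zeros((400,800,3),np.uint8);a=cv2.resize(T["frame"][195:235,145:185],(400,400),interpolation=cv2.INTER_CUBIC);b=cv2.resize(S["frame"][285:335,415:465],(400,400),interpolation=cv2.INTER_CUBIC)
out[:,:400]=a;out[:,400:]=b;cv2.imwrite("pics/knob.png",out)
E
python3 m2.py
```

```text
(array([ 0.6027, -0.062 ,  0.193 ]), np.float64(0.0009135968815794582))
(array([0.5936, 0.0557, 0.1879]), np.float64(0.0014500146404178218))
(array([0.584 , 0.1749, 0.1855]), np.float64(0.0013406689633207332))
lm (array([ 0.6376, -0.0649,  0.1581]), np.float64(0.0004834334397593964))
lm (array([0.6174, 0.1828, 0.1959]), np.float64(0.00951589855338745))
(array([0.4555, 0.4203, 0.1144]), np.float64(0.001736489430612168))
[([153.7, 203.6, 178.9, 222.8], 0.95, np.float64(434.0))]
```

View pics/knob.png

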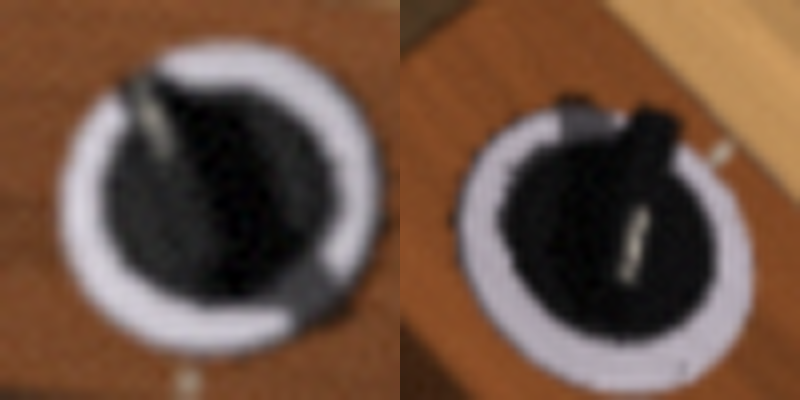

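The knob bar's pointer end points up and left in the top view at about (160,205), and the disc centre is near (165,214). Hook tips triangulate to z ≈ 0.19, which gives hook_1 (.635,-.061), hook_2 (.626,.059), hook_3 (.617,.178) and rail yaw 0.079. Now I'll plan basket_3.

```bash
cat > plan.py <<'E'
import sys,json,numpy as np
from station import env
from scipy.spatial.transform import Rotation as R
def plan(wps,step=5.0,q=.1):
    """wps: (x,y,z,yaw_deg) of tcp, tool straight down, tool y at yaw. Prints rows, 5 a line-pair."""
    s=env.get_state();p=np.array(s["tcp_pos"]);r=R.from_quat(s["tool_rot"])
    yd=r.as_matrix()[:,1];print("now",np.round(p,4),"yaw",round(np.degrees(np.arctan2(yd[1],yd[0])),1),"z",np.round(r.as_matrix()[:,2],3),"op",round(s["opening"],4),"t",round(s["time"],1))
    for w in wps:
        tgt=np.array(w[:3]);a=np.radians(w[3]);Y=[np.cos(a),np.sin(a),0];Z=[0,0,-1.];rt=R.from_matrix(np.c_[np.cross(Y,Z),Y,Z])
        rv=(r.inv()*rt).as_rotvec(degrees=True);n=int(max(1,np.ceil(np.linalg.norm(tgt-p)*100/step),np.ceil(np.linalg.norm(rv)/10)))
        D=[];Q=[]
        for i in range(n):
            d=np.round(r.inv().apply((tgt-p)/(n-i))*100/q)*q
            v=np.round((r.inv()*rt).as_rotvec(degrees=True)/(n-i),0 if np.linalg.norm(rv)>3 else 1)+0.
            D.append([round(float(t),2)+0. for t in d]);Q.append([round(float(t),1) for t in v])
            p=p+r.apply(d/100);r=r*R.from_rotvec(v,degrees=True)
        print("->",w)
        for i in range(0,n,5): print(json.dumps({"dp":D[i:i+5],"delta_rot":Q[i:i+5]}))
E
python3 - <<'E'
from plan import plan
plan([(.32,.33,.26,10),(.4134,.1864,.20,-21.8),(.4134,.1864,.126,-21.8)])
E
```

```text
now [0.2065 0.4553 0.2533] yaw 65.6 z [-0. -0. -1.] op 0.0855 t 2.8
-> (0.32, 0.33, 0.26, 10)
{"dp": [[-2.6, -1.1, -0.1], [-2.7, -0.7, -0.1], [-2.8, -0.3, -0.1], [-2.8, 0.2, -0.1], [-2.8, 0.7, -0.1]], "delta_rot": [[0.0, 0.0, 9.0], [0.0, 0.0, 9.0], [0.0, 0.0, 9.0], [0.0, 0.0, 10.0], [0.0, 0.0, 9.0]]}
{"dp": [[-2.6, 1.0, -0.2]], "delta_rot": [[0.0, 0.0, 10.0]]}
-> (0.4134, 0.1864, 0.2, -21.8)
{"dp": [[-3.9, 1.7, 1.5], [-3.7, 2.2, 1.5], [-3.3, 2.8, 1.5], [-2.9, 3.1, 1.5]], "delta_rot": [[0.0, 0.0, 8.0], [0.0, 0.0, 8.0], [0.0, 0.0, 8.0], [0.0, 0.0, 7.0]]}
-> (0.4134, 0.1864, 0.126, -21.8)
{"dp": [[0.0, 0.0, 3.7], [0.0, 0.0, 3.7]], "delta_rot": [[0.0, 0.0, 0.2], [0.0, 0.0, 0.2]]}
```

Request:
{"name": "carry_out", "arguments": {
  "dp": [
    [-2.6,-1.1,-0.1],
    [-2.7,-0.7,-0.1],
    [-2.8,-0.3,-0.1],
    [-2.8,0.2,-0.1],
    [-2.8,0.7,-0.1]
  ],
  "delta_rot": [
    [0,0,9],
    [0,0,9],
    [0,0,9],
    [0,0,10],
    [0,0,9]
  ],
  "jaw": 0.5
}}

```text
time: 3.38
tcp_pos: [0.3021, 0.3502, 0.2584]
tool_rot: [0.579, 0.816, 0.0, 0.0]
wrist_force: [-0.7, 0.2, 0.3]
opening: 0.0427
grip_force: 0.0
```

Request:
{"name": "carry_out", "arguments": {
  "dp": [
    [-2.6,1.0,-0.2],
    [-3.9,1.7,1.5],
    [-3.7,2.2,1.5],
    [-3.3,2.8,1.5],
    [-2.9,3.1,1.5]
  ],
  "delta_rot": [
    [0,0,10],
    [0,0,8],
    [0,0,8],
    [0,0,8],
    [0,0,7]
  ]
}}

```text
time: 4.0
tcp_pos: [0.4137, 0.1848, 0.2]
tool_rot: [0.827, 0.562, 0.0, 0.0]
wrist_force: [1.1, 0.1, -0.0]
opening: 0.0426
grip_force: 0.0
```

Request:
{"name": "carry_out", "arguments": {
  "dp": [
    [0,0,0],
    [0,0,0]
  ],
  "delta_rot": [
    [0,0,0],
    [0,0,0]
  ]
}}

```text
time: 4.25
tcp_pos: [0.4129, 0.1863, 0.2005]
tool_rot: [0.826, 0.564, 0.0, -0.0]
wrist_force: [-0.1, 0.3, -0.2]
opening: 0.043
grip_force: 0.0
```

Request:
{"name": "carry_out", "arguments": {
  "dp": [
    [0,0,3.7],
    [0,0,3.7],
    [0,0,0]
  ],
  "delta_rot": [
    [0,0,0],
    [0,0,0],
    [0,0,0]
  ]
}}

```text
time: 4.62
tcp_pos: [0.4113, 0.1864, 0.1251]
tool_rot: [0.825, 0.564, -0.002, -0.0]
wrist_force: [-0.4, -0.8, -0.2]
opening: 0.043
grip_force: 0.0
```

Request:
{"name": "carry_out", "arguments": {
  "dp": [
    [0,0,0],
    [0,0,0],
    [0,0,0],
    [0,0,0]
  ],
  "delta_rot": [
    [0,0,0],
    [0,0,0],
    [0,0,0],
    [0,0,0]
  ],
  "jaw": 0
}}

```text
time: 5.12
tcp_pos: [0.4137, 0.1868, 0.128]
tool_rot: [0.826, 0.564, 0.001, -0.0]
wrist_force: [-3.1, 1.2, 8.8]
opening: 0.0102
grip_force: 58.5
```

Request:
{"name": "carry_out", "arguments": {
  "dp": [
    [0,0,-2],
    [0,0,-3],
    [0,0,-4],
    [0,0,0]
  ],
  "delta_rot": [
    [0,0,0],
    [0,0,0],
    [0,0,0],
    [0,0,0]
  ]
}}

```text
time: 5.62
tcp_pos: [0.4145, 0.1869, 0.2197]
tool_rot: [0.826, 0.564, 0.003, 0.001]
wrist_force: [0.4, -0.2, -3.4]
opening: 0.01
grip_force: 58.9
```

```bash
python3 - <<'E'
from plan import plan
plan([(.52,.155,.219,4.5),(.617,.150,.219,4.5),(.617,.150,.181,4.5)],step=4)
E
```

```text
now [0.4145 0.1869 0.2197] yaw -21.4 z [ 0.005  0.002 -1.   ] op 0.01 t 5.6
-> (0.52, 0.155, 0.219, 4.5)
{"dp": [[0.3, 3.7, 0.0], [-0.3, 3.6, 0.1], [-0.8, 3.6, 0.0]], "delta_rot": [[0.0, 0.0, -9.0], [0.0, 0.0, -8.0], [0.0, 0.0, -9.0]]}
-> (0.617, 0.15, 0.219, 4.5)
{"dp": [[-0.4, 3.2, 0.0], [-0.4, 3.2, 0.0], [-0.5, 3.2, 0.1]], "delta_rot": [[0.1, 0.0, 0.0], [0.1, -0.1, 0.1], [0.1, 0.0, 0.0]]}
-> (0.617, 0.15, 0.181, 4.5)
{"dp": [[0.0, 0.0, 3.8]], "delta_rot": [[0.0, 0.0, 0.0]]}
```

Request:
{"name": "carry_out", "arguments": {
  "dp": [
    [0.3,3.7,0.0],
    [-0.3,3.6,0.1],
    [-0.8,3.6,0.0],
    [0,0,0]
  ],
  "delta_rot": [
    [0,0,-9],
    [0,0,-8],
    [0,0,-9],
    [0,0,0]
  ]
}}

```text
time: 6.12
tcp_pos: [0.5198, 0.1532, 0.2144]
tool_rot: [0.678, 0.735, -0.0, -0.0]
wrist_force: [0.0, -0.2, -1.5]
opening: 0.0102
grip_force: 58.9
```

Request:
{"name": "carry_out", "arguments": {
  "dp": [
    [-0.4,3.2,0.0],
    [-0.4,3.2,0.0],
    [-0.5,3.2,0.1],
    [0,0,0]
  ],
  "delta_rot": [
    [0,0,0],
    [0,0,0],
    [0,0,0],
    [0,0,0]
  ]
}}

```text
time: 6.62
tcp_pos: [0.6158, 0.1487, 0.2132]
tool_rot: [0.679, 0.734, -0.0, -0.0]
wrist_force: [-0.0, 0.6, -1.4]
opening: 0.0098
grip_force: 59.0
```

```bash
python3 - <<'E'
from h import *
from plan import plan
plan([(.617,.150,.219,4.5)])
T=eyes.get_image("top");S=eyes.get_image("side")
out=np.zeros((400,800,3),np.uint8);out[:,:400]=cv2.resize(T["frame"][120:200,225:305],(400,400),interpolation=cv2.INTER_CUBIC);out[:,400:]=cv2.resize(S["frame"][200:300,280:380],(400,400),interpolation=cv2.INTER_CUBIC)
cv2.imwrite("pics/h3.png",out)
E
```

```text
now [0.6158 0.1487 0.2132] yaw 4.5 z [-0.001 -0.    -1.   ] op 0.0098 t 6.6
-> (0.617, 0.15, 0.219, 4.5)
{"dp": [[0.1, 0.1, -0.6]], "delta_rot": [[-0.1, 0.0, 0.0]]}
```

View pics/h3.png

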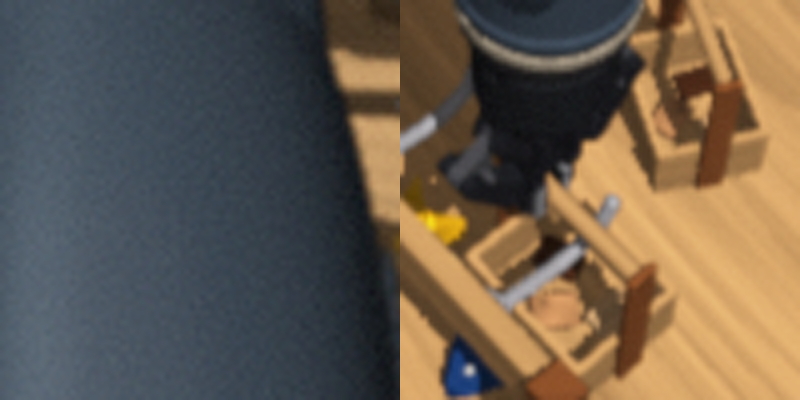

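Side view: the wire passes under the bar, roughly at its middle, and the tip is on the robot side. Lowering now.

Request:
{"name": "carry_out", "arguments": {
  "dp": [
    [0,0,1.7],
    [0,0,1.6],
    [0,0,0]
  ],
  "delta_rot": [
    [0,0,0],
    [0,0,0],
    [0,0,0]
  ]
}}

```text
time: 7.1
tcp_pos: [0.6138, 0.1489, 0.181]
tool_rot: [0.678, 0.735, -0.0, -0.0]
wrist_force: [-0.7, -0.7, -0.7]
opening: 0.01
grip_force: 59.1
```

Request:
{"name": "carry_out", "arguments": {
  "dp": [
    [0,0,0],
    [0,0,0],
    [0,0,0]
  ],
  "delta_rot": [
    [0,0,0],
    [0,0,0],
    [0,0,0]
  ],
  "jaw": 0.35
}}

```text
time: 7.48
tcp_pos: [0.6152, 0.1488, 0.1818]
tool_rot: [0.678, 0.735, 0.0, 0.0]
wrist_force: [-1.0, 0.6, -0.3]
opening: 0.0298
grip_force: 0.0
```

Request:
{"name": "carry_out", "arguments": {
  "dp": [
    [0,0,-2],
    [0,0,-4],
    [0,-4,-2],
    [0,-5,0],
    [0,-5,0]
  ],
  "delta_rot": [
    [0,0,0],
    [0,0,0],
    [0,0,0],
    [0,0,0],
    [0,0,0]
  ]
}}

```text
time: 8.1
tcp_pos: [0.4742, 0.1373, 0.2615]
tool_rot: [0.678, 0.735, 0.0, 0.0]
wrist_force: [0.2, -0.1, 1.3]
opening: 0.03
grip_force: 0.0
```

Request:
{"name": "carry_out", "arguments": {
  "dp": [
    [0,-5,-2],
    [0,-5,-2],
    [0,-5,0],
    [0,0,0]
  ],
  "delta_rot": [
    [0,0,0],
    [0,0,0],
    [0,0,0],
    [0,0,0]
  ],
  "jaw": 0.5
}}

```text
time: 8.6
tcp_pos: [0.3239, 0.1252, 0.3023]
tool_rot: [0.678, 0.735, 0.001, 0.0]
wrist_force: [0.4, 0.8, 0.3]
opening: 0.0427
grip_force: 0.0
```

```bash
cat > hs.py <<'E'
from h import *
np.set_printoptions(precision=4,suppress=True)
def baskets_at(guess,views=("top","side")):
    T=eyes.get_image("top");S=eyes.get_image("side")
    return T,S,baskets(T,S,guess)
HB=[[[x,y,z+.051] for x,y,z in q] for q in BASK]
E
python3 - <<'E'
from hs import *
from plan import plan
T,S,B=baskets_at([(.4557,-.0735),(.429,.080)])
for b in B: print(b)
p=B[1][0];g=p[:2]-.028*np.array([-np.sin(p[2]),np.cos(p[2])])
plan([(*g,.20,np.degrees(p[2])),(*g,.126,np.degrees(p[2]))])
ms=masks("basket_1",S);print([(np.round(m[1]),round(m[2],2)) for m in ms])
ps=[]
for m in ms:
    best=np.minimum(render(S,HB,(.617,.178,.079),1),m[0]).sum()/m[0].sum()
    ps.append(round(best,2))
print("hung overlap",ps)
m=ms[int(np.argmax(ps))][0];print(fit(HB,(.617,.178,.08),[(S,m)]))
E
```

```text
(array([ 0.4554, -0.075 , -0.4765]), np.float64(0.10275096996233651), 2)
(array([ 0.4294,  0.0799, -0.3853]), np.float64(0.08875887936410826), 2)
now [0.3268 0.1256 0.3013] yaw 4.6 z [ 0.  0. -1.] op 0.0427 t 8.8
-> (np.float64(0.4188772736549737), np.float64(0.05398111857690178), 0.2, np.float64(-22.076528615157677))
{"dp": [[-2.0, 2.2, 2.5], [-1.7, 2.4, 2.5], [-1.4, 2.5, 2.6], [-1.1, 2.7, 2.5]], "delta_rot": [[0.0, 0.0, 7.0], [0.0, 0.0, 7.0], [0.0, 0.0, 6.0], [0.0, 0.0, 7.0]]}
-> (np.float64(0.4188772736549737), np.float64(0.05398111857690178), 0.126, np.float64(-22.076528615157677))
{"dp": [[0.0, 0.0, 3.7], [0.0, 0.0, 3.7]], "delta_rot": [[0.0, 0.0, -0.2], [0.0, 0.0, -0.1]]}
[(array([299., 240., 348., 304.]), 0.81), (array([297., 160., 326., 220.]), 0.67), (array([292., 284., 306., 298.]), 0.67), (array([334., 189., 373., 247.]), 0.64)]
hung overlap [np.float64(0.93), np.float64(0.0), np.float64(0.0), np.float64(0.0)]
(array([0.6083, 0.1768, 0.1626]), np.float64(0.2942631633975582))
```

Basket_3 hangs on hook_3. Basket_2 is unmoved, so I'll grasp it next.

Request:
{"name": "carry_out", "arguments": {
  "dp": [
    [-2.0,2.2,2.5],
    [-1.7,2.4,2.5],
    [-1.4,2.5,2.6],
    [-1.1,2.7,2.5],
    [0,0,0]
  ],
  "delta_rot": [
    [0,0,7],
    [0,0,7],
    [0,0,6],
    [0,0,7],
    [0,0,0]
  ]
}}

```text
time: 9.48
tcp_pos: [0.4187, 0.0524, 0.1981]
tool_rot: [0.832, 0.555, -0.002, -0.001]
wrist_force: [-1.0, 0.5, -0.2]
opening: 0.0426
grip_force: 0.0
```

Request:
{"name": "carry_out", "arguments": {
  "dp": [
    [0,0,3.7],
    [0,0,3.5],
    [0,0,0]
  ],
  "delta_rot": [
    [0,0,0],
    [0,0,0],
    [0,0,0]
  ]
}}

```text
time: 9.85
tcp_pos: [0.417, 0.0537, 0.1271]
tool_rot: [0.831, 0.557, -0.002, -0.001]
wrist_force: [0.3, 0.1, 0.8]
opening: 0.0428
grip_force: 0.0
```

Request:
{"name": "carry_out", "arguments": {
  "dp": [
    [0,0,0],
    [0,0,0],
    [0,0,0],
    [0,0,0]
  ],
  "delta_rot": [
    [0,0,0],
    [0,0,0],
    [0,0,0],
    [0,0,0]
  ],
  "jaw": 0
}}

```text
time: 10.35
tcp_pos: [0.4191, 0.0539, 0.1299]
tool_rot: [0.831, 0.556, 0.001, 0.0]
wrist_force: [-1.8, 0.7, 9.1]
opening: 0.0099
grip_force: 58.5
```

Request:
{"name": "carry_out", "arguments": {
  "dp": [
    [0,0,-2],
    [0,0,-3],
    [0,0,-4.4],
    [0,0,0]
  ],
  "delta_rot": [
    [0,0,0],
    [0,0,0],
    [0,0,0],
    [0,0,0]
  ]
}}

```text
time: 10.85
tcp_pos: [0.4201, 0.0539, 0.2259]
tool_rot: [0.831, 0.556, 0.003, 0.001]
wrist_force: [-0.1, 1.1, -2.1]
opening: 0.0099
grip_force: 59.0
```

```bash
python3 - <<'E'
from plan import plan
plan([(.53,.035,.221,4.5),(.627,.031,.221,4.5)],step=4)
E
```

```text
now [0.4201 0.0539 0.2259] yaw -22.4 z [ 0.006  0.001 -1.   ] op 0.0099 t 10.8
-> (0.53, 0.035, 0.221, 4.5)
{"dp": [[0.8, 3.6, 0.2], [0.2, 3.7, 0.2], [-0.3, 3.7, 0.2]], "delta_rot": [[0.0, 0.0, -9.0], [0.0, 0.0, -9.0], [0.0, 0.0, -9.0]]}
-> (0.627, 0.031, 0.221, 4.5)
{"dp": [[-0.4, 3.2, 0.0], [-0.4, 3.2, 0.0], [-0.4, 3.3, 0.0]], "delta_rot": [[0.1, 0.0, 0.0], [0.1, 0.0, 0.1], [0.2, 0.0, 0.0]]}
```

Request:
{"name": "carry_out", "arguments": {
  "dp": [
    [0.8,3.6,0.1],
    [0.2,3.7,0.1],
    [-0.3,3.7,0.0],
    [0,0,0]
  ],
  "delta_rot": [
    [0,0,-9],
    [0,0,-9],
    [0,0,-9],
    [0,0,0]
  ]
}}

```text
time: 11.35
tcp_pos: [0.5293, 0.0345, 0.2194]
tool_rot: [0.678, 0.735, -0.0, -0.0]
wrist_force: [-0.6, 0.2, -1.7]
opening: 0.0103
grip_force: 59.0
```

Request:
{"name": "carry_out", "arguments": {
  "dp": [
    [-0.4,3.2,0],
    [-0.4,3.2,0],
    [-0.4,3.3,0],
    [0,0,0]
  ],
  "delta_rot": [
    [0,0,0],
    [0,0,0],
    [0,0,0],
    [0,0,0]
  ]
}}

```text
time: 11.85
tcp_pos: [0.6262, 0.0307, 0.2193]
tool_rot: [0.679, 0.735, -0.0, -0.0]
wrist_force: [-1.1, -0.0, -1.7]
opening: 0.0097
grip_force: 59.0
```

```bash
python3 - <<'E'
from plan import plan
plan([(.625,.031,.215,4.5),(.625,.031,.181,4.5)])
E
```

```text
now [0.6262 0.0307 0.2193] yaw 4.5 z [-0.001 -0.    -1.   ] op 0.0097 t 11.8
-> (0.625, 0.031, 0.215, 4.5)
{"dp": [[0.0, -0.1, 0.4]], "delta_rot": [[-0.1, 0.0, 0.0]]}
-> (0.625, 0.031, 0.181, 4.5)
{"dp": [[0.0, 0.0, 3.4]], "delta_rot": [[0.0, 0.0, 0.0]]}
```

Request:
{"name": "carry_out", "arguments": {
  "dp": [
    [0,0,1.9],
    [0,0,1.8],
    [0,0,0]
  ],
  "delta_rot": [
    [0,0,0],
    [0,0,0],
    [0,0,0]
  ]
}}

```text
time: 12.22
tcp_pos: [0.624, 0.0308, 0.1826]
tool_rot: [0.678, 0.735, -0.001, -0.001]
wrist_force: [-0.2, -0.5, -1.7]
opening: 0.0103
grip_force: 59.1
```

Request:
{"name": "carry_out", "arguments": {
  "dp": [
    [0,0,0],
    [0,0,0],
    [0,0,0]
  ],
  "delta_rot": [
    [0,0,0],
    [0,0,0],
    [0,0,0]
  ],
  "jaw": 0.35
}}

```text
time: 12.6
tcp_pos: [0.6256, 0.0307, 0.1839]
tool_rot: [0.678, 0.735, 0.0, 0.0]
wrist_force: [0.4, 0.8, -0.4]
opening: 0.03
grip_force: 0.0
```

Request:
{"name": "carry_out", "arguments": {
  "dp": [
    [0,0,-2],
    [0,0,-4],
    [0,-4,-2],
    [0,-5,0],
    [0,-5,0]
  ],
  "delta_rot": [
    [0,0,0],
    [0,0,0],
    [0,0,0],
    [0,0,0],
    [0,0,0]
  ]
}}

```text
time: 13.22
tcp_pos: [0.4845, 0.0193, 0.2636]
tool_rot: [0.678, 0.735, 0.0, 0.0]
wrist_force: [0.4, 0.6, -0.1]
opening: 0.0302
grip_force: 0.0
```

Request:
{"name": "carry_out", "arguments": {
  "dp": [
    [0,-5,-2],
    [0,-5,-2],
    [0,-3,0],
    [0,0,0]
  ],
  "delta_rot": [
    [0,0,0],
    [0,0,0],
    [0,0,0],
    [0,0,0]
  ],
  "jaw": 0.5
}}

```text
time: 13.72
tcp_pos: [0.3551, 0.0089, 0.3043]
tool_rot: [0.678, 0.735, 0.001, 0.001]
wrist_force: [0.4, 0.6, -0.7]
opening: 0.0428
grip_force: 0.0
```

```bash
python3 - <<'E'
from hs import *
from plan import plan
T,S,B=baskets_at([(.4557,-.0735)])
for b in B: print(b)
p=B[0][0];g=p[:2]-.028*np.array([-np.sin(p[2]),np.cos(p[2])])
plan([(*g,.20,np.degrees(p[2])),(*g,.128,np.degrees(p[2]))])
cv2.imwrite("pics/s2.png",cv2.resize(S["frame"][140:310,200:410],None,fx=3,fy=3,interpolation=cv2.INTER_CUBIC))
E
```

```text
(array([ 0.4545, -0.0751, -0.4661]), np.float64(0.4715750188204173), 2)
now [0.3569 0.0091 0.3032] yaw 4.6 z [-0.  0. -1.] op 0.0428 t 13.9
-> (np.float64(0.4419357581967317), np.float64(-0.10013501811471243), 0.2, np.float64(-26.708019578211665))
{"dp": [[-2.9, 1.9, 2.6], [-2.6, 2.3, 2.6], [-2.3, 2.6, 2.6], [-1.8, 2.9, 2.5]], "delta_rot": [[0.0, 0.0, 8.0], [0.0, 0.0, 8.0], [0.0, 0.0, 8.0], [0.0, 0.0, 7.0]]}
-> (np.float64(0.4419357581967317), np.float64(-0.10013501811471243), 0.128, np.float64(-26.708019578211665))
{"dp": [[0.0, 0.0, 3.6], [0.0, 0.0, 3.6]], "delta_rot": [[0.0, 0.0, 0.2], [0.0, 0.0, 0.1]]}
```

View pics/s2.png

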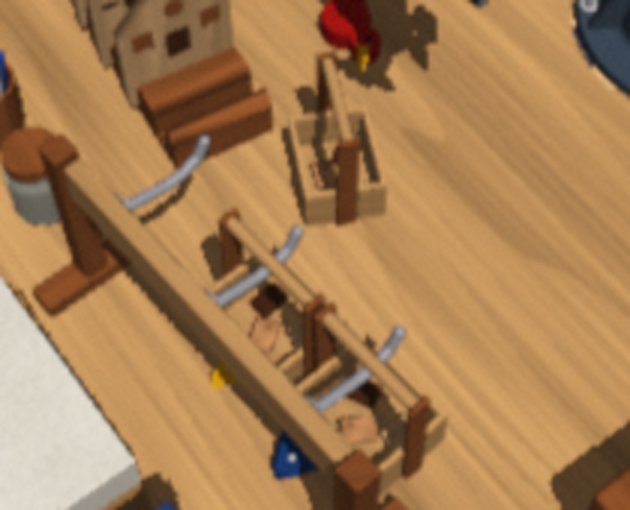

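Baskets 2 and 3 hang centred on hooks 2 and 3. Basket_1's top mask was partly hidden by the arm, so I'll refit from the side view alone.

```bash
python3 - <<'E'
from hs import *
S=eyes.get_image("side")
for m,b,p in masks("basket_1",S):
    r=np.minimum(render(S,BASK,(.4554,-.075,-.47),1),m).sum()/m.sum()
    if r>.4: print(np.round(b),p,fit(BASK,(.4554,-.075,-.47),[(S,m)]))
E
```

```text
[299. 158. 328. 217.] 0.57 (array([ 0.4548, -0.0727, -0.5019]), np.float64(0.112006879501236))
```

Request:
{"name": "carry_out", "arguments": {
  "dp": [
    [-2.9,1.9,2.6],
    [-2.6,2.3,2.6],
    [-2.3,2.6,2.6],
    [-1.8,2.9,2.5],
    [0,0,0]
  ],
  "delta_rot": [
    [0,0,8],
    [0,0,8],
    [0,0,8],
    [0,0,8],
    [0,0,0]
  ]
}}

```text
time: 14.65
tcp_pos: [0.4414, -0.1011, 0.198]
tool_rot: [0.855, 0.518, -0.001, -0.001]
wrist_force: [-0.7, 1.2, -0.5]
opening: 0.0426
grip_force: 0.0
```

Request:
{"name": "carry_out", "arguments": {
  "dp": [
    [0,0,3.6],
    [0,0,3.4],
    [0,0,0]
  ],
  "delta_rot": [
    [0,0,0],
    [0,0,0],
    [0,0,0]
  ]
}}

```text
time: 15.02
tcp_pos: [0.4399, -0.0992, 0.1291]
tool_rot: [0.854, 0.52, -0.001, -0.001]
wrist_force: [0.2, 0.1, 0.4]
opening: 0.0426
grip_force: 0.0
```

Request:
{"name": "carry_out", "arguments": {
  "dp": [
    [0,0,0],
    [0,0,0],
    [0,0,0],
    [0,0,0]
  ],
  "delta_rot": [
    [0,0,0],
    [0,0,0],
    [0,0,0],
    [0,0,0]
  ],
  "jaw": 0
}}

```text
time: 15.52
tcp_pos: [0.4422, -0.0999, 0.1319]
tool_rot: [0.854, 0.52, 0.001, 0.001]
wrist_force: [-0.6, 2.4, 7.1]
opening: 0.0101
grip_force: 58.4
```

Request:
{"name": "carry_out", "arguments": {
  "dp": [
    [0,0,-2],
    [0,0,-3],
    [0,0,-4.4],
    [0,0,0]
  ],
  "delta_rot": [
    [0,0,0],
    [0,0,0],
    [0,0,0],
    [0,0,0]
  ]
}}

```text
time: 16.02
tcp_pos: [0.443, -0.1003, 0.228]
tool_rot: [0.854, 0.52, 0.002, 0.002]
wrist_force: [0.5, 0.3, -2.9]
opening: 0.0098
grip_force: 59.0
```

```bash
python3 - <<'E'
from plan import plan
plan([(.54,-.085,.223,4.5),(.636,-.089,.221,4.5)],step=4)
E
```

```text
now [ 0.443  -0.1003  0.228 ] yaw -27.4 z [ 0.006 -0.001 -1.   ] op 0.0098 t 16.0
-> (0.54, -0.085, 0.223, 4.5)
{"dp": [[1.5, 2.0, 0.1], [1.2, 2.1, 0.2], [0.8, 2.3, 0.1], [0.5, 2.4, 0.2]], "delta_rot": [[0.0, 0.0, -8.0], [0.0, 0.0, -8.0], [0.0, 0.0, -8.0], [0.0, 0.0, -8.0]]}
-> (0.636, -0.089, 0.221, 4.5)
{"dp": [[-0.4, 3.2, 0.1], [-0.4, 3.2, 0.1], [-0.4, 3.1, 0.0]], "delta_rot": [[0.1, 0.0, 0.0], [0.1, 0.1, 0.1], [0.1, 0.0, 0.0]]}
```

Request:
{"name": "carry_out", "arguments": {
  "dp": [
    [1.5,2.0,0],
    [1.2,2.1,0],
    [0.8,2.3,0],
    [0.5,2.4,0],
    [0,0,0]
  ],
  "delta_rot": [
    [0,0,-8],
    [0,0,-8],
    [0,0,-8],
    [0,0,-8],
    [0,0,0]
  ]
}}

```text
time: 16.65
tcp_pos: [0.5389, -0.0844, 0.2236]
tool_rot: [0.678, 0.735, -0.0, -0.0]
wrist_force: [-0.8, -0.2, -3.0]
opening: 0.0099
grip_force: 59.0
```

Request:
{"name": "carry_out", "arguments": {
  "dp": [
    [-0.4,3.2,0],
    [-0.4,3.2,0],
    [-0.4,3.1,0],
    [0,0,0]
  ],
  "delta_rot": [
    [0,0,0],
    [0,0,0],
    [0,0,0],
    [0,0,0]
  ]
}}

```text
time: 17.15
tcp_pos: [0.6344, -0.0891, 0.2233]
tool_rot: [0.679, 0.734, -0.0, -0.0]
wrist_force: [-0.6, 0.0, -2.3]
opening: 0.0096
grip_force: 59.0
```

```bash
python3 - <<'E'
from plan import plan
plan([(.634,-.089,.215,4.5),(.634,-.089,.184,4.5)])
E
```

```text
now [ 0.6344 -0.0891  0.2233] yaw 4.5 z [-0.001  0.    -1.   ] op 0.0096 t 17.1
-> (0.634, -0.089, 0.215, 4.5)
{"dp": [[0.0, 0.0, 0.8]], "delta_rot": [[-0.1, 0.0, 0.0]]}
-> (0.634, -0.089, 0.184, 4.5)
{"dp": [[0.0, 0.0, 3.1]], "delta_rot": [[0.0, 0.0, 0.0]]}
```

Request:
{"name": "carry_out", "arguments": {
  "dp": [
    [0,0,2],
    [0,0,1.9],
    [0,0,0]
  ],
  "delta_rot": [
    [0,0,0],
    [0,0,0],
    [0,0,0]
  ]
}}

```text
time: 17.52
tcp_pos: [0.6325, -0.0889, 0.1848]
tool_rot: [0.679, 0.734, -0.0, -0.001]
wrist_force: [0.5, -0.6, -0.7]
opening: 0.0098
grip_force: 59.0
```

Request:
{"name": "carry_out", "arguments": {
  "dp": [
    [0,0,0],
    [0,0,0],
    [0,0,0]
  ],
  "delta_rot": [
    [0,0,0],
    [0,0,0],
    [0,0,0]
  ],
  "jaw": 0.35
}}

```text
time: 17.9
tcp_pos: [0.6339, -0.089, 0.1858]
tool_rot: [0.678, 0.735, 0.0, 0.0]
wrist_force: [-0.1, -0.0, -1.0]
opening: 0.0299
grip_force: 0.0
```

Request:
{"name": "carry_out", "arguments": {
  "dp": [
    [0,0,-2],
    [0,0,-4],
    [0,-4,-2],
    [0,-5,-2],
    [0,-5,-2]
  ],
  "delta_rot": [
    [0,0,0],
    [0,0,0],
    [0,0,0],
    [0,0,0],
    [0,0,0]
  ]
}}

```text
time: 18.52
tcp_pos: [0.4927, -0.1002, 0.306]
tool_rot: [0.678, 0.735, 0.0, 0.0]
wrist_force: [0.1, 0.4, 0.9]
opening: 0.0298
grip_force: 0.0
```

Request:
{"name": "carry_out", "arguments": {
  "dp": [
    [0,-5,-2],
    [-4,-4,0],
    [-4,-4,0],
    [-4,-2,0],
    [0,0,0]
  ],
  "delta_rot": [
    [0,0,8],
    [0,0,8],
    [0,0,8],
    [0,0,8],
    [0,0,0]
  ],
  "jaw": 0.5
}}

```text
time: 19.15
tcp_pos: [0.3211, -0.2056, 0.3259]
tool_rot: [0.856, 0.517, 0.0, 0.001]
wrist_force: [1.0, 0.4, 0.3]
opening: 0.0426
grip_force: 0.0
```

```bash
python3 - <<'E'
from hs import *
from plan import plan
T=eyes.get_image("top");S=eyes.get_image("side")
HS=[("board_round",plate(RD,0)),("board_house",plate(HO,0)),("board_square",plate(SQ,0))]
g={"board_round":(.5083,-.3293),"board_house":(.5157,-.2657),"board_square":(.501,-.393)}
for n,pl in HS:
    mt=masks(n,T);ms=masks(n,S)
    v=[(T,mt[0][0])] if mt else []
    print(n,[(np.round(m[1]),round(m[2],2)) for m in mt],[(np.round(m[1]),round(m[2],2)) for m in ms])
    if n=="board_house" and ms: v.append((S,ms[0][0]))
    if v: print(fit([pl],(*g[n],-.11),v))
P=(.508,-.329,-.110)
I=cv2.resize(T["frame"],None,fx=3,fy=3,interpolation=cv2.INTER_CUBIC);wire(I,T,BOARDS,P,(255,255,0));J=cv2.resize(S["frame"],None,fx=3,fy=3,interpolation=cv2.INTER_CUBIC);wire(J,S,BOARDS,P,(255,255,0))
# slot mouth edges at z=.052: groove 36 wide
M=[[[a,y+s,.052] for a in(-.055,.055) for s in(-.018,.018)] for y in(-.064,0,.064,.128)]
wire(I,T,M,P,(0,0,255));wire(J,S,M,P,(0,0,255))
O=np.hstack([cv2.resize(I[560:820,1130:1480],(538,400)),cv2.resize(J[300:660,650:890],(260,390))[:390].copy() if 0 else cv2.resize(J[300:660,645:880],(261,400))]);cv2.imwrite("pics/st.png",O)
E
```

```text
board_round [(array([442., 206., 461., 239.]), 0.54)] [(array([227., 117., 264., 164.]), 0.82)]
(array([ 0.5311, -0.327 , -0.4267]), np.float64(0.42109487453318917))
board_house [(array([415., 199., 435., 253.]), 0.63)] [(array([237., 128., 281., 174.]), 0.77)]
(array([ 0.5144, -0.2656, -0.1203]), np.float64(0.12214710197801892))
board_square [(array([437., 148., 468., 182.]), 0.52), (array([286., 157., 333., 190.]), 0.44)] [(array([223., 108., 258., 150.]), 0.57)]
(array([ 0.501, -0.393, -0.11 ]), np.float64(1.0))
```

View pics/st.png

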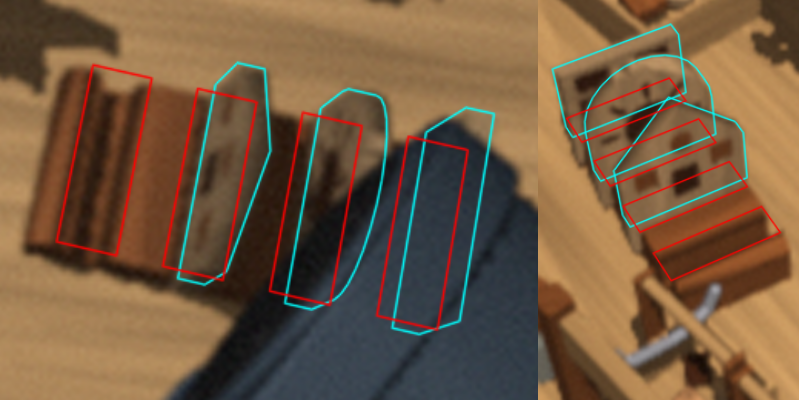

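The board outlines and groove mouths agree in both views, so the stand pose (.508,-.329,-.11) holds. First I'll move the house from slot_3 to slot_4.

```bash
python3 - <<'E'
from plan import plan
plan([(.515,-.2655,.24,-96.5),(.515,-.2655,.153,-96.5)])
E
```

```text
now [ 0.3232 -0.2038  0.3252] yaw -27.3 z [-0.  0. -1.] op 0.0426 t 19.6
-> (0.515, -0.2655, 0.24, -96.5)
{"dp": [[0.5, 2.8, 1.2], [1.0, 2.7, 1.2], [1.4, 2.5, 1.2], [1.8, 2.2, 1.2], [2.2, 1.9, 1.2]], "delta_rot": [[0.0, 0.0, 10.0], [0.0, 0.0, 10.0], [0.0, 0.0, 10.0], [0.0, 0.0, 10.0], [0.0, 0.0, 10.0]]}
{"dp": [[2.5, 1.5, 1.3], [2.7, 1.0, 1.2]], "delta_rot": [[0.0, 0.0, 10.0], [0.0, 0.0, 9.0]]}
-> (0.515, -0.2655, 0.153, -96.5)
{"dp": [[0.0, 0.0, 4.4], [0.0, 0.0, 4.3]], "delta_rot": [[0.0, 0.0, 0.1], [0.0, 0.0, 0.1]]}
```

Request:
{"name": "carry_out", "arguments": {
  "dp": [
    [0.5,2.8,1.2],
    [1.0,2.7,1.2],
    [1.4,2.5,1.2],
    [1.8,2.2,1.2],
    [2.2,1.9,1.2]
  ],
  "delta_rot": [
    [0,0,10],
    [0,0,10],
    [0,0,10],
    [0,0,10],
    [0,0,10]
  ]
}}

```text
time: 20.18
tcp_pos: [0.4606, -0.2478, 0.2647]
tool_rot: [0.994, 0.107, -0.0, -0.0]
wrist_force: [0.3, 0.7, 0.8]
opening: 0.0429
grip_force: 0.0
```

Request:
{"name": "carry_out", "arguments": {
  "dp": [
    [2.5,1.5,1.3],
    [2.7,1.0,1.2],
    [0,0,0],
    [0,0,0]
  ],
  "delta_rot": [
    [0,0,10],
    [0,0,9],
    [0,0,0],
    [0,0,0]
  ]
}}

```text
time: 20.68
tcp_pos: [0.5143, -0.2654, 0.2403]
tool_rot: [0.999, -0.054, -0.0, -0.0]
wrist_force: [-1.0, 0.9, 0.0]
opening: 0.0427
grip_force: 0.0
```

```bash
python3 - <<'E'
from plan import plan
plan([(.515,-.2655,.153,-96.5)])
E
```

```text
now [ 0.5143 -0.2654  0.2403] yaw -96.2 z [-0.  0. -1.] op 0.0427 t 20.7
-> (0.515, -0.2655, 0.153, -96.5)
{"dp": [[0.0, 0.0, 4.4], [0.1, 0.0, 4.3]], "delta_rot": [[0.0, 0.0, 0.1], [0.0, 0.0, 0.2]]}
```

Descend, grip and lift.

Request:
{"name": "carry_out", "arguments": {
  "dp": [
    [0,0,4.4],
    [0,0,4.3],
    [0,0,0]
  ],
  "delta_rot": [
    [0,0,0],
    [0,0,0],
    [0,0,0]
  ]
}}

```text
time: 21.05
tcp_pos: [0.5125, -0.2649, 0.1518]
tool_rot: [0.998, -0.055, -0.002, -0.001]
wrist_force: [0.1, -0.1, 0.7]
opening: 0.0425
grip_force: 0.0
```

Request:
{"name": "carry_out", "arguments": {
  "dp": [
    [0,0,0],
    [0,0,0],
    [0,0,0],
    [0,0,0]
  ],
  "delta_rot": [
    [0,0,0],
    [0,0,0],
    [0,0,0],
    [0,0,0]
  ],
  "jaw": 0
}}

```text
time: 21.55
tcp_pos: [0.5155, -0.2665, 0.1559]
tool_rot: [0.998, -0.056, 0.002, 0.001]
wrist_force: [-1.5, 1.0, 10.5]
opening: 0.0154
grip_force: 59.9
```

Request:
{"name": "carry_out", "arguments": {
  "dp": [
    [0,0,-1.5],
    [0,0,-2],
    [0,0,-3],
    [0,0,0],
    [0,0,0]
  ],
  "delta_rot": [
    [0,0,0],
    [0,0,0],
    [0,0,0],
    [0,0,0],
    [0,0,0]
  ]
}}

```text
time: 22.18
tcp_pos: [0.5144, -0.2658, 0.2184]
tool_rot: [0.998, -0.056, 0.0, 0.0]
wrist_force: [0.4, 0.0, -2.8]
opening: 0.0151
grip_force: 58.8
```

Request:
{"name": "carry_out", "arguments": {
  "dp": [
    [0,-3.2,0],
    [0,-3.2,0],
    [0,0,0]
  ],
  "delta_rot": [
    [0,0,0],
    [0,0,0],
    [0,0,0]
  ]
}}

```text
time: 22.55
tcp_pos: [0.5213, -0.2005, 0.2177]
tool_rot: [0.999, -0.055, -0.001, -0.0]
wrist_force: [0.6, -1.0, -1.7]
opening: 0.015
grip_force: 59.3
```

```bash
python3 - <<'E'
from plan import plan
plan([(.5215,-.202,.218,-96.3)])
E
```

```text
now [ 0.5213 -0.2005  0.2177] yaw -96.3 z [-0.001  0.001 -1.   ] op 0.015 t 22.6
-> (0.5215, -0.202, 0.218, -96.3)
{"dp": [[0.0, 0.1, 0.0]], "delta_rot": [[0.0, 0.1, 0.0]]}
```

Request:
{"name": "carry_out", "arguments": {
  "dp": [
    [0,0.1,0],
    [0,0,2.5],
    [0,0,1.5],
    [0,0,1.2],
    [0,0,0]
  ],
  "delta_rot": [
    [0,0,0],
    [0,0,0],
    [0,0,0],
    [0,0,0],
    [0,0,0]
  ]
}}

```text
time: 23.18
tcp_pos: [0.521, -0.2034, 0.1656]
tool_rot: [0.998, -0.056, -0.001, -0.0]
wrist_force: [0.1, -0.7, -1.6]
opening: 0.0153
grip_force: 59.2
```

Request:
{"name": "carry_out", "arguments": {
  "dp": [
    [0,0,0.8],
    [0,0,0],
    [0,0,0]
  ],
  "delta_rot": [
    [0,0,0],
    [0,0,0],
    [0,0,0]
  ]
}}

```text
time: 23.55
tcp_pos: [0.5216, -0.2033, 0.1586]
tool_rot: [0.998, -0.056, 0.0, 0.0]
wrist_force: [0.6, -0.1, -2.5]
opening: 0.0153
grip_force: 59.3
```

Request:
{"name": "carry_out", "arguments": {
  "dp": [
    [0,0,0.2],
    [0,0,0]
  ],
  "delta_rot": [
    [0,0,0],
    [0,0,0]
  ]
}}

```text
time: 23.8
tcp_pos: [0.5214, -0.2033, 0.1562]
tool_rot: [0.998, -0.056, -0.0, -0.0]
wrist_force: [0.4, 0.9, -1.9]
opening: 0.0154
grip_force: 59.3
```

Request:
{"name": "carry_out", "arguments": {
  "dp": [
    [0,0,0],
    [0,0,0],
    [0,0,0]
  ],
  "delta_rot": [
    [0,0,0],
    [0,0,0],
    [0,0,0]
  ],
  "jaw": 0.5
}}

```text
time: 24.18
tcp_pos: [0.5215, -0.2033, 0.1564]
tool_rot: [0.998, -0.056, 0.0, 0.0]
wrist_force: [-0.3, -0.1, -0.5]
opening: 0.0431
grip_force: 0.0
```

Request:
{"name": "carry_out", "arguments": {
  "dp": [
    [0,0,-4],
    [0,0,-5],
    [0,5,0],
    [0,4,0],
    [0,3.6,0]
  ],
  "delta_rot": [
    [0,0,0],
    [0,0,0],
    [0,0,0],
    [0,0,0],
    [0,0,0]
  ]
}}

```text
time: 24.8
tcp_pos: [0.5072, -0.3299, 0.2465]
tool_rot: [0.998, -0.056, 0.0, 0.0]
wrist_force: [1.0, -0.0, -1.2]
opening: 0.0426
grip_force: 0.0
```

Request:
{"name": "carry_out", "arguments": {
  "dp": [
    [0,0,0],
    [0,0,0]
  ],
  "delta_rot": [
    [0,0,0],
    [0,0,0]
  ]
}}

```text
time: 25.05
tcp_pos: [0.5074, -0.3282, 0.2462]
tool_rot: [0.998, -0.056, -0.0, -0.0]
wrist_force: [0.1, -0.3, -0.6]
opening: 0.0427
grip_force: 0.0
```

```bash
python3 - <<'E'
from h import *
from plan import plan
plan([(.508,-.329,.24,-96.3),(.508,-.329,.149,-96.3)])
S=eyes.get_image("side");cv2.imwrite("pics/b1.png",cv2.resize(S["frame"][90:230,190:330],None,fx=4,fy=4,interpolation=cv2.INTER_CUBIC))
E
```

```text
now [ 0.5074 -0.3282  0.2462] yaw -96.4 z [-0.  0. -1.] op 0.0427 t 25.1
-> (0.508, -0.329, 0.24, -96.3)
{"dp": [[0.1, 0.1, 0.6]], "delta_rot": [[0.0, 0.0, -0.1]]}
-> (0.508, -0.329, 0.149, -96.3)
{"dp": [[0.0, 0.0, 4.6], [0.0, 0.0, 4.5]], "delta_rot": [[0.0, 0.0, 0.0], [0.0, 0.0, 0.0]]}
```

View pics/b1.png

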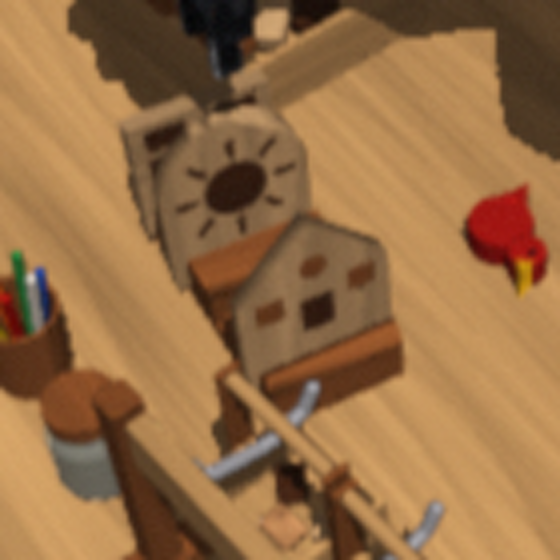

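The house stands upright in slot_4, the round board is still in slot_2, and basket_1 hangs on hook_1. Next the round board goes from slot_2 to slot_3.

Request:
{"name": "carry_out", "arguments": {
  "dp": [
    [0.1,0.1,0.6],
    [0,0,4.6],
    [0,0,4.5],
    [0,0,0]
  ],
  "delta_rot": [
    [0,0,0],
    [0,0,0],
    [0,0,0],
    [0,0,0]
  ]
}}

```text
time: 25.6
tcp_pos: [0.5067, -0.3279, 0.1465]
tool_rot: [0.998, -0.055, -0.003, -0.001]
wrist_force: [-0.8, 0.1, 0.7]
opening: 0.0425
grip_force: 0.0
```

Request:
{"name": "carry_out", "arguments": {
  "dp": [
    [0,0,0],
    [0,0,0],
    [0,0,0],
    [0,0,0]
  ],
  "delta_rot": [
    [0,0,0],
    [0,0,0],
    [0,0,0],
    [0,0,0]
  ],
  "jaw": 0
}}

```text
time: 26.1
tcp_pos: [0.5095, -0.3303, 0.1516]
tool_rot: [0.998, -0.056, 0.002, 0.001]
wrist_force: [-0.5, 0.4, 8.3]
opening: 0.0149
grip_force: 59.8
```

Request:
{"name": "carry_out", "arguments": {
  "dp": [
    [0,0,-1.5],
    [0,0,-2],
    [0,0,-3],
    [0,0,0],
    [0,0,0]
  ],
  "delta_rot": [
    [0,0,0],
    [0,0,0],
    [0,0,0],
    [0,0,0],
    [0,0,0]
  ]
}}

```text
time: 26.72
tcp_pos: [0.5083, -0.3296, 0.2143]
tool_rot: [0.998, -0.056, 0.0, 0.0]
wrist_force: [-1.0, 0.4, -1.7]
opening: 0.0152
grip_force: 58.8
```

Request:
{"name": "carry_out", "arguments": {
  "dp": [
    [0,-3.2,0],
    [0,-3.2,0],
    [0,0,0]
  ],
  "delta_rot": [
    [0,0,0],
    [0,0,0],
    [0,0,0]
  ]
}}

```text
time: 27.1
tcp_pos: [0.5153, -0.2641, 0.2137]
tool_rot: [0.999, -0.055, -0.001, -0.0]
wrist_force: [-0.3, 0.1, -1.8]
opening: 0.0153
grip_force: 59.1
```

```bash
python3 - <<'E'
from plan import plan
plan([(.5145,-.266,.21,-96.3)])
E
```

```text
now [ 0.5153 -0.2641  0.2137] yaw -96.3 z [-0.001  0.001 -1.   ] op 0.0153 t 27.1
-> (0.5145, -0.266, 0.21, -96.3)
{"dp": [[-0.1, 0.2, 0.4]], "delta_rot": [[0.0, 0.1, 0.0]]}
```

Request:
{"name": "carry_out", "arguments": {
  "dp": [
    [-0.1,0.1,0],
    [0,0,2.5],
    [0,0,1.5],
    [0,0,1.2],
    [0,0,0]
  ],
  "delta_rot": [
    [0,0,0],
    [0,0,0],
    [0,0,0],
    [0,0,0],
    [0,0,0]
  ]
}}

```text
time: 27.72
tcp_pos: [0.5139, -0.2669, 0.1615]
tool_rot: [0.998, -0.056, -0.001, -0.0]
wrist_force: [-0.0, 0.1, -0.7]
opening: 0.0154
grip_force: 59.0
```

Request:
{"name": "carry_out", "arguments": {
  "dp": [
    [0,0,0.7],
    [0,0,0.2],
    [0,0,0]
  ],
  "delta_rot": [
    [0,0,0],
    [0,0,0],
    [0,0,0]
  ]
}}

```text
time: 28.1
tcp_pos: [0.5144, -0.2669, 0.1534]
tool_rot: [0.998, -0.056, 0.0, 0.0]
wrist_force: [-0.1, 0.2, -1.6]
opening: 0.0156
grip_force: 59.0
```

Request:
{"name": "carry_out", "arguments": {
  "dp": [
    [0,0,0.1],
    [0,0,0]
  ],
  "delta_rot": [
    [0,0,0],
    [0,0,0]
  ]
}}

```text
time: 28.35
tcp_pos: [0.5144, -0.2669, 0.1524]
tool_rot: [0.998, -0.056, 0.0, 0.0]
wrist_force: [-0.2, -0.3, -2.4]
opening: 0.0152
grip_force: 59.0
```

Request:
{"name": "carry_out", "arguments": {
  "dp": [
    [0,0,0],
    [0,0,0],
    [0,0,0]
  ],
  "delta_rot": [
    [0,0,0],
    [0,0,0],
    [0,0,0]
  ],
  "jaw": 0.5
}}

```text
time: 28.72
tcp_pos: [0.5144, -0.2669, 0.1524]
tool_rot: [0.998, -0.056, 0.0, 0.0]
wrist_force: [0.5, -0.4, -0.5]
opening: 0.0429
grip_force: 0.0
```

Request:
{"name": "carry_out", "arguments": {
  "dp": [
    [0,0,-4],
    [0,0,-5],
    [0,-3.2,0],
    [0,-3.2,0],
    [0,0,0]
  ],
  "delta_rot": [
    [0,0,0],
    [0,0,0],
    [0,0,0],
    [0,0,0],
    [0,0,0]
  ]
}}

```text
time: 29.35
tcp_pos: [0.5217, -0.2017, 0.2426]
tool_rot: [0.999, -0.055, 0.0, -0.0]
wrist_force: [0.1, -0.8, 0.6]
opening: 0.0427
grip_force: 0.0
```

```bash
python3 - <<'E'
from plan import plan
plan([(.5215,-.2033,.153,-96.3)])
E
```

```text
now [ 0.5217 -0.2017  0.2426] yaw -96.3 z [ 0.  0. -1.] op 0.0427 t 29.4
-> (0.5215, -0.2033, 0.153, -96.3)
{"dp": [[0.0, 0.1, 4.5], [0.0, 0.1, 4.5]], "delta_rot": [[0.0, 0.0, 0.0], [0.0, 0.0, 0.0]]}
```

Request:
{"name": "carry_out", "arguments": {
  "dp": [
    [0,0.1,4.5],
    [0,0,4.5],
    [0,0,0]
  ],
  "delta_rot": [
    [0,0,0],
    [0,0,0],
    [0,0,0]
  ]
}}

```text
time: 29.72
tcp_pos: [0.5194, -0.2041, 0.1498]
tool_rot: [0.998, -0.056, -0.003, -0.001]
wrist_force: [-0.5, 0.2, 1.6]
opening: 0.043
grip_force: 0.0
```

Request:
{"name": "carry_out", "arguments": {
  "dp": [
    [0,0,0],
    [0,0,0],
    [0,0,0],
    [0,0,0]
  ],
  "delta_rot": [
    [0,0,0],
    [0,0,0],
    [0,0,0],
    [0,0,0]
  ],
  "jaw": 0
}}

```text
time: 30.22
tcp_pos: [0.5226, -0.2048, 0.1545]
tool_rot: [0.998, -0.056, 0.002, 0.001]
wrist_force: [0.1, 0.5, 7.9]
opening: 0.0154
grip_force: 60.0
```

Request:
{"name": "carry_out", "arguments": {
  "dp": [
    [0,0,-2],
    [0,0,-3],
    [0,0,-4],
    [0,0,-5],
    [0,0,-5]
  ],
  "delta_rot": [
    [0,0,0],
    [0,0,0],
    [0,0,0],
    [0,0,0],
    [0,0,0]
  ]
}}

```text
time: 30.85
tcp_pos: [0.5211, -0.2042, 0.3451]
tool_rot: [0.998, -0.056, 0.001, 0.0]
wrist_force: [1.0, 0.4, -2.6]
opening: 0.0155
grip_force: 58.8
```

Request:
{"name": "carry_out", "arguments": {
  "dp": [
    [0,0,0],
    [0,0,0]
  ],
  "delta_rot": [
    [0,0,0],
    [0,0,0]
  ]
}}

```text
time: 31.1
tcp_pos: [0.5214, -0.2043, 0.3421]
tool_rot: [0.998, -0.056, 0.0, 0.0]
wrist_force: [-0.6, 1.9, -3.2]
opening: 0.0152
grip_force: 58.9
```

```bash
python3 - <<'E'
from plan import plan
plan([(.5085,-.3295,.345,-96.3)],step=3.5)
E
```

```text
now [ 0.5214 -0.2043  0.3421] yaw -96.4 z [ 0. -0. -1.] op 0.0152 t 31.1
-> (0.5085, -0.3295, 0.345, -96.3)
{"dp": [[0.0, 3.1, -0.1], [0.0, 3.2, -0.1], [0.1, 3.1, 0.0], [0.0, 3.2, -0.1]], "delta_rot": [[0.0, 0.0, 0.0], [0.0, 0.0, 0.0], [0.0, 0.0, 0.0], [0.0, 0.0, -0.1]]}
```

Request:
{"name": "carry_out", "arguments": {
  "dp": [
    [0,3.1,0],
    [0,3.2,0],
    [0,3.1,0],
    [0,3.2,0],
    [0,0,0]
  ],
  "delta_rot": [
    [0,0,0],
    [0,0,0],
    [0,0,0],
    [0,0,0],
    [0,0,0]
  ]
}}

```text
time: 31.72
tcp_pos: [0.5064, -0.3311, 0.3404]
tool_rot: [0.998, -0.057, -0.001, -0.001]
wrist_force: [-0.4, -0.1, -2.4]
opening: 0.0152
grip_force: 59.3
```

Request:
{"name": "carry_out", "arguments": {
  "dp": [
    [0,0,4],
    [0,0,4],
    [0,0,4],
    [0,0,0],
    [0,0,0]
  ],
  "delta_rot": [
    [0,0,0],
    [0,0,0],
    [0,0,0],
    [0,0,0],
    [0,0,0]
  ]
}}

```text
time: 32.35
tcp_pos: [0.5077, -0.3293, 0.2237]
tool_rot: [0.998, -0.056, 0.0, 0.0]
wrist_force: [-0.2, -0.3, -1.9]
opening: 0.0152
grip_force: 59.3
```

```bash
python3 - <<'E'
from plan import plan
plan([(.5083,-.3297,.156,-96.3)])
E
```

```text
now [ 0.5077 -0.3293  0.2237] yaw -96.4 z [ 0.001 -0.001 -1.   ] op 0.0152 t 32.4
-> (0.5083, -0.3297, 0.156, -96.3)
{"dp": [[0.0, 0.0, 3.4], [0.1, 0.0, 3.4]], "delta_rot": [[0.0, 0.0, 0.0], [0.0, -0.1, -0.1]]}
```

Request:
{"name": "carry_out", "arguments": {
  "dp": [
    [0,0,2.5],
    [0,0,2],
    [0,0,1.3],
    [0,0,0.7],
    [0,0,0]
  ],
  "delta_rot": [
    [0,0,0],
    [0,0,0],
    [0,0,0],
    [0,0,0],
    [0,0,0]
  ]
}}

```text
time: 32.98
tcp_pos: [0.5075, -0.3296, 0.1577]
tool_rot: [0.998, -0.056, 0.0, 0.0]
wrist_force: [-0.4, -0.2, -3.0]
opening: 0.0153
grip_force: 59.3
```

Request:
{"name": "carry_out", "arguments": {
  "dp": [
    [0,0,0.3],
    [0,0,0]
  ],
  "delta_rot": [
    [0,0,0],
    [0,0,0]
  ]
}}

```text
time: 33.22
tcp_pos: [0.5075, -0.3296, 0.1546]
tool_rot: [0.998, -0.056, 0.0, 0.0]
wrist_force: [-0.0, 0.1, -1.9]
opening: 0.0157
grip_force: 59.5
```

Release, rise and retreat towards the speaker with a raised arm, then look.

Request:
{"name": "carry_out", "arguments": {
  "dp": [
    [0,0,0],
    [0,0,0],
    [0,0,0]
  ],
  "delta_rot": [
    [0,0,0],
    [0,0,0],
    [0,0,0]
  ],
  "jaw": 0.5
}}

```text
time: 33.6
tcp_pos: [0.5074, -0.3295, 0.1544]
tool_rot: [0.998, -0.056, 0.0, 0.0]
wrist_force: [-0.4, -0.7, -0.3]
opening: 0.0426
grip_force: 0.0
```

Request:
{"name": "carry_out", "arguments": {
  "dp": [
    [0,0,-4],
    [0,0,-5],
    [0,0,-5],
    [0,0,-4],
    [-4,-4,0]
  ],
  "delta_rot": [
    [0,0,0],
    [0,0,0],
    [0,0,0],
    [0,0,0],
    [0,0,-8]
  ]
}}

```text
time: 34.22
tcp_pos: [0.4766, -0.2886, 0.3376]
tool_rot: [1.0, 0.015, 0.004, 0.003]
wrist_force: [0.7, 1.5, -0.5]
opening: 0.0427
grip_force: 0.0
```

```bash
python3 - <<'E'
from plan import plan
plan([(.36,-.12,.32,-40),(.33,.12,.32,5)],step=5)
E
```

```text
now [ 0.4766 -0.2886  0.3376] yaw -88.3 z [ 0.008 -0.005 -1.   ] op 0.0427 t 34.2
-> (0.36, -0.12, 0.32, -40)
{"dp": [[-2.2, -3.4, 0.3], [-1.6, -3.8, 0.3], [-0.9, -4.0, 0.3], [-0.3, -4.1, 0.3], [0.4, -4.1, 0.4]], "delta_rot": [[0.0, 0.0, -10.0], [0.0, 0.0, -10.0], [0.0, 0.0, -9.0], [0.0, 0.0, -10.0], [1.0, 0.0, -9.0]]}
-> (0.33, 0.12, 0.32, 5)
{"dp": [[3.3, -3.6, 0.0], [3.8, -3.0, 0.0], [4.2, -2.4, 0.1], [4.5, -1.7, 0.0], [4.7, -0.9, 0.1]], "delta_rot": [[0.0, 0.0, -9.0], [0.0, 0.0, -9.0], [0.0, 0.0, -9.0], [0.0, 0.0, -9.0], [0.0, 0.0, -9.0]]}
```

Request:
{"name": "carry_out", "arguments": {
  "dp": [
    [-2.2,-3.4,0.3],
    [-1.6,-3.8,0.3],
    [-0.9,-4.0,0.3],
    [-0.3,-4.1,0.3],
    [0.4,-4.1,0.4]
  ],
  "delta_rot": [
    [0,0,-10],
    [0,0,-10],
    [0,0,-9],
    [0,0,-10],
    [0,0,-9]
  ]
}}

```text
time: 34.85
tcp_pos: [0.3547, -0.1156, 0.3183]
tool_rot: [0.907, 0.422, 0.0, 0.0]
wrist_force: [0.1, 0.0, 0.6]
opening: 0.0426
grip_force: 0.0
```

Request:
{"name": "carry_out", "arguments": {
  "dp": [
    [3.3,-3.6,0],
    [3.8,-3.0,0],
    [4.2,-2.4,0],
    [4.5,-1.7,0],
    [4.7,-0.9,0]
  ],
  "delta_rot": [
    [0,0,-9],
    [0,0,-9],
    [0,0,-9],
    [0,0,-9],
    [0,0,-9]
  ]
}}

```text
time: 35.48
tcp_pos: [0.3256, 0.1247, 0.3186]
tool_rot: [0.676, 0.737, 0.0, 0.0]
wrist_force: [1.4, 0.1, -0.1]
opening: 0.043
grip_force: 0.0
```

Request:
{"name": "carry_out", "arguments": {
  "dp": [
    [0,0,0],
    [0,0,0]
  ],
  "delta_rot": [
    [0,0,0],
    [0,0,0]
  ]
}}

```text
time: 35.72
tcp_pos: [0.326, 0.1231, 0.3184]
tool_rot: [0.678, 0.735, -0.0, 0.0]
wrist_force: [0.2, -0.7, 1.1]
opening: 0.0428
grip_force: 0.0
```

```bash
cat > chk.py <<'E'
import sys
from hs import *
T=eyes.get_image("top");S=eyes.get_image("side")
P=(.508,-.329,-.112)
NB=[plate(SQ,-.064),plate(HO,0),plate(RD,.064)]
I=cv2.resize(T["frame"],None,fx=3,fy=3,interpolation=cv2.INTER_CUBIC);wire(I,T,NB,P,(255,255,0));J=cv2.resize(S["frame"],None,fx=3,fy=3,interpolation=cv2.INTER_CUBIC);wire(J,S,NB,P,(255,255,0))
for q in((.635,-.061,.079),(.626,.059,.079),(.617,.178,.079)): wire(I,T,HB,q);wire(J,S,HB,q)
O=np.zeros((560,800,3),np.uint8);A=cv2.resize(I[360:840,690:1490],(467,280));O[:280,:467]=A
B=J[300:930,640:1140];O[:,467:]=cv2.resize(B,(333,420)).repeat(1,0)[:560] if 0 else cv2.copyMakeBorder(cv2.resize(B,(333,420)),0,140,0,0,cv2.BORDER_CONSTANT)
k=np.hstack([cv2.resize(T["frame"][195:235,145:185],(230,230),interpolation=cv2.INTER_CUBIC),cv2.resize(S["frame"][285:335,415:465],(230,230),interpolation=cv2.INTER_CUBIC)]);O[290:520,:460]=k
cv2.imwrite(f"pics/{sys.argv[1]}.png",O)
for n in("duck","star","fish","frog","bead_jar","crayon_cup"):
    for im in (T,S):
        d=landmark_of(n,im)
        if d: print(n,round(d[0]["p"],2),at_z(im,d[0]["point"],0)[:2])
E
python3 chk.py c1
```

```text
duck 0.9 [ 0.3331 -0.2265]
duck 0.88 [ 0.3174 -0.2246]
star 0.43 [0.6548 0.3909]
star 0.38 [0.6433 0.0462]
fish 0.7 [0.6402 0.1395]
fish 0.65 [ 0.6908 -0.2177]
frog 0.68 [0.6585 0.2146]
frog 0.77 [0.6483 0.3985]
bead_jar 0.74 [ 0.706  -0.2181]
bead_jar 0.85 [ 0.7046 -0.2041]
crayon_cup 0.71 [ 0.6981 -0.3401]
crayon_cup 0.94 [ 0.7016 -0.3337]
```

View pics/c1.png

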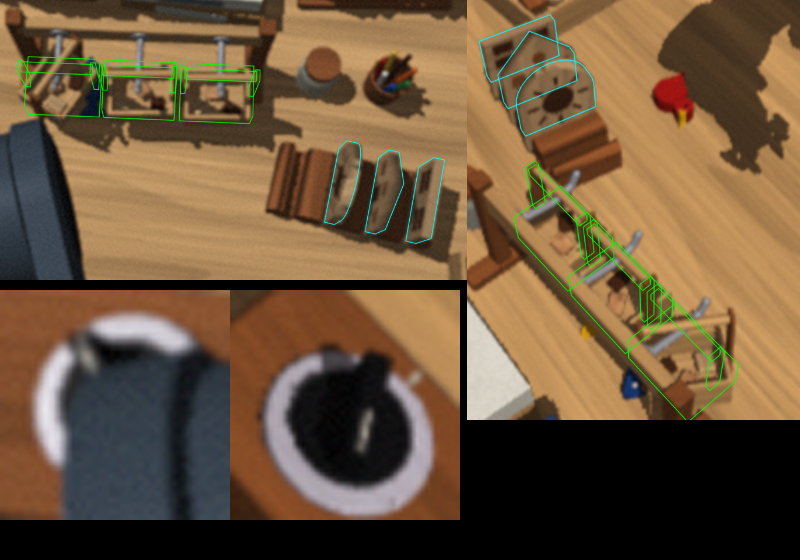

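The boards match their outlines, and baskets 1 and 2 hang. Basket_3, on the left near top-crop (65,90), looks rotated or knocked, so I'll zoom in.

```bash
python3 - <<'E'
from hs import *
T=eyes.get_image("top");S=eyes.get_image("side")
for nm,im in(("T",T),("S",S)):
    print(nm,[(np.round(m[1]),round(m[2],2)) for m in masks("basket_1",im)],[(np.round(d["point"],1),round(d["p"],2)) for d in landmark_of("basket_1_handle",im) if d["p"]>.3])
O=np.zeros((400,800,3),np.uint8);O[:,:400]=cv2.resize(T["frame"][120:190,230:300],(400,400),interpolation=cv2.INTER_CUBIC);O[:,400:]=cv2.resize(S["frame"][220:310,290:380],(400,400),interpolation=cv2.INTER_CUBIC)
cv2.imwrite("pics/b3.png",O)
E
```

```text
T [(array([245., 141., 288., 192.]), 0.96), (array([284., 159., 333., 190.]), 0.89), (array([333., 158., 380., 192.]), 0.74)] [(array([306.9, 161.9]), 0.58)]
S [(array([300., 255., 348., 307.]), 0.82), (array([273., 263., 278., 271.]), 0.72), (array([275., 212., 314., 266.]), 0.6), (array([246., 179., 285., 239.]), 0.6)] [(array([292.2, 225.2]), 0.66), (array([242.9, 140.6]), 0.62)]
```

View pics/b3.png

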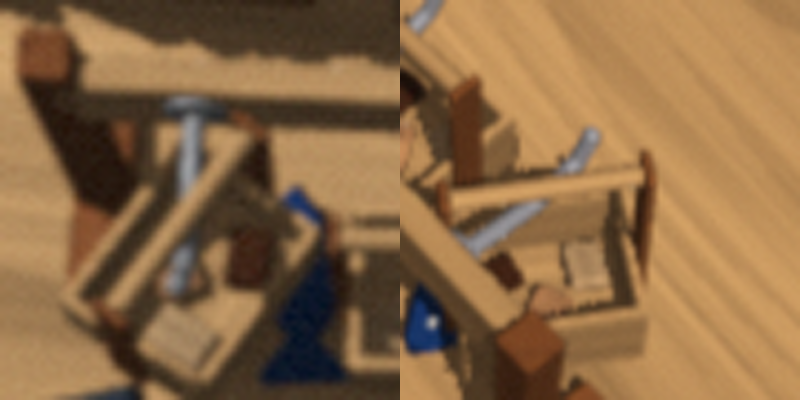

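```bash
python3 - <<'E'
from hs import *
T=eyes.get_image("top");S=eyes.get_image("side")
print(at_z(T,(261.9,157.6),.176),at_z(S,(323.1,262.5),.176),tri(T,(261.9,157.6),S,(323.1,262.5)))
mt=[m for m in masks("basket_1",T) if m[1][0]<260];ms=[m for m in masks("basket_1",S) if m[1][2]>340]
for dz in(0,.051):
    Q=[[[x,y,z+dz] for x,y,z in q] for q in BASK]
    print(dz,[fit(Q,(.61,.18,y0),[(T,mt[0][0]),(S,ms[0][0])]) for y0 in(-.8,-.4)])
    print(dz,"T only",fit(Q,(.61,.18,-.7),[(T,mt[0][0])]))
E
```

```text
[0.619  0.1779 0.176 ] [0.616 0.182 0.176] (array([0.6174, 0.1799, 0.1756]), np.float64(0.0024893284135077544))
0 [(array([ 0.6289,  0.1802, -1.9625]), np.float64(0.4239243602462115)), (array([ 0.6109,  0.1693, -0.5341]), np.float64(0.5262791186011189))]
0 T only (array([ 0.6305,  0.179 , -1.9918]), np.float64(0.13687266234324347))
0.051 [(array([0.613 , 0.1735, 1.1031]), np.float64(0.27170356890635733)), (array([0.6122, 0.1741, 1.111 ]), np.float64(0.2716583256841215))]
0.051 T only (array([ 0.6165,  0.1717, -1.9873]), np.float64(0.16750083941912197))
```

Basket_3's handle middle triangulates to (.617,.180,.176), within about 3 mm of hook_3. It still hangs, just turned, which is allowed. Next is the knob's angle.

```bash
python3 - <<'E'
from hs import *
T=eyes.get_image("top");S=eyes.get_image("side")
o=tri(T,(159.5,203.5),S,(443.75,320));i=tri(T,(161.5,210.5),S,(445,311.2));print("outer",o,"inner",i)
c=tri(T,(167,214.5),S,(440.6,316.3));print("centre",c)
for im,a,b in((T,(159.5,203.5),(161.5,210.5)),(S,(443.75,320),(445,311.2))): 
    p,q=at_z(im,a,.139),at_z(im,b,.139);print(p,q,np.degrees(np.arctan2(*(p-q)[[1,0]])))
# segment white ring -> disc centre
for nm,im,(x0,y0,x1,y1) in(("T",T,(145,195,190,240)),("S",S,(415,285,470,335))):
    k=im["frame"][y0:y1,x0:x1].astype(int);w=((k.min(2)>130)).astype(np.uint8)
    cs,_=cv2.findContours(w,cv2.RETR_EXTERNAL,cv2.CHAIN_APPROX_NONE);h=cv2.convexHull(max(cs,key=len));e=cv2.fitEllipse(h);print(nm,np.array(e[0])+[x0,y0],e[1])
    print([np.round(at_z(im,np.array(e[0])+[x0,y0],z),4) for z in(.095,.105)])
E
```

```text
outer (array([0.4754, 0.4334, 0.1328]), np.float64(0.0023486975022431913)) inner (array([0.4583, 0.4227, 0.1348]), np.float64(0.0007892207488150873))
centre (array([0.4554, 0.4209, 0.0939]), np.float64(0.00132613548380448))
[0.4756 0.4291 0.139 ] [0.458  0.4205 0.139 ] 26.055652242418134
[0.477  0.4357 0.139 ] [0.4599 0.4236 0.139 ] 35.257723940235984
T [154.7352 214.56  ] (7.803604602813721, 18.861175537109375)
[array([0.4519, 0.4518, 0.095 ]), array([0.4504, 0.4482, 0.105 ])]
S [440.6553 316.1667] (31.946853637695312, 38.14448547363281)
[array([0.4548, 0.4219, 0.095 ]), array([0.4596, 0.4228, 0.105 ])]
```

```bash
python3 - <<'E'
from plan import plan,env
import numpy as np
j=env.get_state()["joint_pos"];print(np.round(np.degrees(j),1))
print("A");plan([(.4555,.421,.24,121),(.4555,.421,.138,121)])
print("B");plan([(.4555,.421,.24,-59),(.4555,.421,.138,-59)])
E
```

```text
[ 20.7  -5.8 -11.9  84.    0.  106.1]
A
now [0.326  0.1232 0.3183] yaw 4.6 z [-0.  0. -1.] op 0.043 t 37.0
-> (0.4555, 0.421, 0.24, 121)
{"dp": [[2.4, 1.3, 0.7], [2.1, 1.7, 0.6], [1.8, 2.0, 0.7], [1.4, 2.3, 0.6], [1.0, 2.5, 0.7]], "delta_rot": [[0.0, 0.0, -10.0], [0.0, 0.0, -10.0], [0.0, 0.0, -10.0], [0.0, 0.0, -10.0], [0.0, 0.0, -10.0]]}
{"dp": [[0.6, 2.6, 0.6], [0.1, 2.7, 0.7], [-0.3, 2.7, 0.6], [-0.7, 2.6, 0.7], [-1.2, 2.4, 0.6]], "delta_rot": [[0.0, 0.0, -9.0], [0.0, 0.0, -10.0], [0.0, 0.0, -9.0], [0.0, 0.0, -10.0], [0.0, 0.0, -9.0]]}
{"dp": [[-1.6, 2.3, 0.7], [-1.9, 1.9, 0.6]], "delta_rot": [[0.0, 0.0, -10.0], [0.0, 0.0, -9.0]]}
-> (0.4555, 0.421, 0.138, 121)
{"dp": [[0.0, 0.0, 3.4], [0.0, 0.0, 3.4], [0.0, 0.0, 3.4]], "delta_rot": [[0.0, 0.0, -0.1], [0.0, 0.0, -0.1], [0.0, 0.0, -0.2]]}
B
now [0.326  0.1232 0.3183] yaw 4.6 z [-0.  0. -1.] op 0.043 t 37.0
-> (0.4555, 0.421, 0.24, -59)
{"dp": [[4.1, 2.2, 1.1], [4.4, 1.5, 1.1], [4.6, 0.8, 1.1], [4.6, 0.1, 1.1], [4.6, -0.6, 1.1]], "delta_rot": [[0.0, 0.0, 9.0], [0.0, 0.0, 9.0], [0.0, 0.0, 9.0], [0.0, 0.0, 9.0], [0.0, 0.0, 9.0]]}
{"dp": [[4.4, -1.4, 1.2], [4.2, -2.0, 1.1]], "delta_rot": [[0.0, 0.0, 9.0], [0.0, 0.0, 10.0]]}
-> (0.4555, 0.421, 0.138, -59)
{"dp": [[0.0, 0.0, 3.4], [0.0, 0.0, 3.4], [0.0, 0.0, 3.4]], "delta_rot": [[0.0, 0.0, -0.1], [0.0, 0.0, -0.1], [0.0, 0.0, -0.2]]}
```

Request:
{"name": "carry_out", "arguments": {
  "dp": [
    [2.4,1.3,0.7],
    [2.1,1.7,0.6],
    [1.8,2.0,0.7],
    [1.4,2.3,0.6],
    [1.0,2.5,0.7]
  ],
  "delta_rot": [
    [0,0,-10],
    [0,0,-10],
    [0,0,-10],
    [0,0,-10],
    [0,0,-10]
  ]
}}

```text
time: 37.65
tcp_pos: [0.381, 0.2476, 0.2851]
tool_rot: [0.301, 0.954, 0.0, 0.0]
wrist_force: [0.8, 0.1, 0.1]
opening: 0.0424
grip_force: 0.0
```

Request:
{"name": "carry_out", "arguments": {
  "dp": [
    [0.6,2.6,0.6],
    [0.1,2.7,0.7],
    [-0.3,2.7,0.6],
    [-0.7,2.6,0.7],
    [-1.2,2.4,0.6]
  ],
  "delta_rot": [
    [0,0,-9],
    [0,0,-10],
    [0,0,-9],
    [0,0,-10],
    [0,0,-9]
  ]
}}

```text
time: 38.28
tcp_pos: [0.4339, 0.3714, 0.2529]
tool_rot: [-0.104, 0.995, -0.0, -0.0]
wrist_force: [0.5, -0.6, 0.3]
opening: 0.0427
grip_force: 0.0
```

Request:
{"name": "carry_out", "arguments": {
  "dp": [
    [-1.6,2.3,0.7],
    [-1.9,1.9,0.6],
    [0,0,0],
    [0,0,0]
  ],
  "delta_rot": [
    [0,0,-10],
    [0,0,-9],
    [0,0,0],
    [0,0,0]
  ]
}}

```text
time: 38.78
tcp_pos: [0.4552, 0.4205, 0.2402]
tool_rot: [-0.263, 0.965, -0.0, -0.0]
wrist_force: [0.0, -0.6, 0.4]
opening: 0.0429
grip_force: 0.0
```

```bash
python3 - <<'E'
from plan import plan
plan([(.4555,.421,.138,121)])
E
```

```text
now [0.4552 0.4205 0.2402] yaw 120.5 z [-0. -0. -1.] op 0.0429 t 38.8
-> (0.4555, 0.421, 0.138, 121)
{"dp": [[0.0, 0.0, 3.4], [0.0, 0.0, 3.4], [-0.1, 0.0, 3.4]], "delta_rot": [[0.0, 0.0, -0.2], [0.0, 0.0, -0.2], [0.0, 0.0, -0.1]]}
```

Request:
{"name": "carry_out", "arguments": {
  "dp": [
    [0,0,4],
    [0,0,3.5],
    [0,0,2.7],
    [0,0,0]
  ],
  "delta_rot": [
    [0,0,0],
    [0,0,0],
    [0,0,0],
    [0,0,0]
  ]
}}

```text
time: 39.28
tcp_pos: [0.4544, 0.4195, 0.1373]
tool_rot: [-0.263, 0.965, -0.001, -0.001]
wrist_force: [0.0, 0.5, -0.0]
opening: 0.0426
grip_force: 0.0
```

Request:
{"name": "carry_out", "arguments": {
  "dp": [
    [0,0,0],
    [0,0,0],
    [0,0,0],
    [0,0,0]
  ],
  "delta_rot": [
    [0,0,0],
    [0,0,0],
    [0,0,0],
    [0,0,0]
  ],
  "jaw": 0
}}

```text
time: 39.78
tcp_pos: [0.4563, 0.4207, 0.1403]
tool_rot: [-0.263, 0.965, -0.0, 0.001]
wrist_force: [1.0, -7.5, 10.0]
opening: 0.0129
grip_force: 58.8
```

Request:
{"name": "carry_out", "arguments": {
  "dp": [
    [0,0,0],
    [0,0,0],
    [0,0,0],
    [0,0,0],
    [0,0,0]
  ],
  "delta_rot": [
    [0,0,-8],
    [0,0,-8],
    [0,0,-8],
    [0,0,0],
    [0,0,0]
  ]
}}

```text
time: 40.4
tcp_pos: [0.456, 0.4209, 0.1403]
tool_rot: [-0.458, 0.889, -0.0, 0.001]
wrist_force: [-2.5, -5.6, 10.1]
opening: 0.0126
grip_force: 58.9
```

```bash
cat > st.py <<'E'
from station import env;import numpy as np
s=env.get_state();q=s["tool_rot"];print(np.round(s["tcp_pos"],4),"yaw",round(np.degrees(2*np.arctan2(q[1],q[0]))-90,1),"M",np.round(s["torque"],3),"F",np.round(s["wrist_force"],1),"op",s["opening"],np.round(np.degrees(s["joint_pos"]),1),s["time"])
E
python3 st.py
```

```text
[0.456  0.4209 0.1403] yaw 144.6 M [-1.108  0.35   0.05 ] F [-2.5 -5.6 10.1] op 0.012649437087824964 [ 42.7  28.6   5.1  66.3  -0.  -11.8] 40.4
```

Gripped, opening 13 mm, with only about 0.05 N m of friction torque. I'll keep turning anticlockwise.

Request:
{"name": "carry_out", "arguments": {
  "dp": [
    [0,0,0],
    [0,0,0],
    [0,0,0],
    [0,0,0],
    [0,0,0]
  ],
  "delta_rot": [
    [0,0,-9],
    [0,0,-9],
    [0,0,-9],
    [0,0,-9],
    [0,0,0]
  ]
}}

```text
time: 41.02
tcp_pos: [0.4557, 0.421, 0.1403]
tool_rot: [0.712, -0.703, 0.0, -0.001]
wrist_force: [-4.2, -4.4, 12.0]
opening: 0.0128
grip_force: 59.2
```

```bash
python3 st.py
```

```text
[0.4557 0.421  0.1403] yaw -179.3 M [-1.092  0.971 -0.061] F [-4.2 -4.4 12. ] op 0.012750582619124508 [ 42.7  28.6   5.   66.3  -0.  -48. ] 41.025
```

Request:
{"name": "carry_out", "arguments": {
  "dp": [
    [0,0,0],
    [0,0,0],
    [0,0,0],
    [0,0,0],
    [0,0,0]
  ],
  "delta_rot": [
    [0,0,-9],
    [0,0,-9],
    [0,0,-9],
    [0,0,-9],
    [0,0,0]
  ]
}}

```text
time: 41.65
tcp_pos: [0.4553, 0.4208, 0.1403]
tool_rot: [0.894, -0.448, 0.0, -0.001]
wrist_force: [-6.7, -6.0, 12.8]
opening: 0.0125
grip_force: 59.5
```

```bash
python3 st.py
```

```text
[0.4553 0.4208 0.1403] yaw -143.3 M [-1.477  1.612  0.021] F [-6.7 -6.  12.8] op 0.012476166477016848 [ 42.7  28.6   5.   66.3   0.  -84. ] 41.65
```

Request:
{"name": "carry_out", "arguments": {
  "dp": [
    [0,0,0],
    [0,0,0],
    [0,0,0],
    [0,0,0],
    [0,0,0]
  ],
  "delta_rot": [
    [0,0,-9],
    [0,0,-9],
    [0,0,-9],
    [0,0,0],
    [0,0,0]
  ]
}}

```text
time: 42.28
tcp_pos: [0.4551, 0.4206, 0.1403]
tool_rot: [0.974, -0.228, 0.0, -0.0]
wrist_force: [-7.8, -9.0, 14.7]
opening: 0.0132
grip_force: 59.8
```

```bash
python3 st.py
```

```text
[0.4551 0.4206 0.1403] yaw -116.4 M [-1.911  1.857  0.038] F [-7.8 -9.  14.7] op 0.013153661523285946 [  42.7   28.6    5.    66.4   -0.  -110.8] 42.275
```

Request:
{"name": "carry_out", "arguments": {
  "dp": [
    [0,0,0],
    [0,0,0],
    [0,0,0],
    [0,0,0],
    [0,0,0]
  ],
  "delta_rot": [
    [0,0,-9],
    [0,0,-9],
    [0,0,-9],
    [0,0,0],
    [0,0,0]
  ]
}}

```text
time: 42.9
tcp_pos: [0.4554, 0.4204, 0.1402]
tool_rot: [1.0, 0.005, 0.0, 0.0]
wrist_force: [-5.4, -10.3, 13.6]
opening: 0.013
grip_force: 60.4
```

```bash
python3 st.py
```

```text
[0.4554 0.4204 0.1402] yaw -89.5 M [-1.927  1.336 -0.507] F [ -5.4 -10.3  13.6] op 0.013042927747995934 [  42.7   28.6    5.    66.4   -0.  -137.8] 42.9
```

The torque rose to 0.5 N m with the pointer at about 181°, which matches the tick mark, so this should be the stop. One more small push, then release and look.

Request:
{"name": "carry_out", "arguments": {
  "dp": [
    [0,0,0],
    [0,0,0],
    [0,0,0]
  ],
  "delta_rot": [
    [0,0,-3],
    [0,0,0],
    [0,0,0]
  ]
}}

```text
time: 43.28
tcp_pos: [0.4555, 0.4204, 0.1403]
tool_rot: [1.0, 0.03, 0.0, -0.0]
wrist_force: [-5.9, -8.8, 13.7]
opening: 0.0125
grip_force: 78.0
```

```bash
python3 st.py
```

```text
[0.4555 0.4204 0.1403] yaw -86.5 M [-1.8    1.421 -1.631] F [-5.9 -8.8 13.7] op 0.012484296426383356 [  42.7   28.6    5.    66.4   -0.  -140.8] 43.275
```

Request:
{"name": "carry_out", "arguments": {
  "dp": [
    [0,0,0],
    [0,0,0],
    [0,0,0]
  ],
  "delta_rot": [
    [0,0,0],
    [0,0,0],
    [0,0,0]
  ],
  "jaw": 0.5
}}

```text
time: 43.65
tcp_pos: [0.4555, 0.4211, 0.1387]
tool_rot: [1.0, 0.031, 0.0, -0.0]
wrist_force: [-0.7, -0.5, -1.0]
opening: 0.0428
grip_force: 0.0
```

Request:
{"name": "carry_out", "arguments": {
  "dp": [
    [0,0,-3],
    [0,0,-5],
    [0,0,-5],
    [-5,0,-2],
    [-5,0,0]
  ],
  "delta_rot": [
    [0,0,0],
    [0,0,0],
    [0,0,0],
    [0,0,0],
    [0,0,0]
  ]
}}

```text
time: 44.28
tcp_pos: [0.3552, 0.4152, 0.2899]
tool_rot: [1.0, 0.031, 0.001, -0.001]
wrist_force: [-1.3, 0.1, -0.4]
opening: 0.0424
grip_force: 0.0
```

Request:
{"name": "carry_out", "arguments": {
  "dp": [
    [-5,0,0],
    [-3,0,0],
    [0,0,0],
    [0,0,0]
  ],
  "delta_rot": [
    [0,0,0],
    [0,0,0],
    [0,0,0],
    [0,0,0]
  ]
}}

```text
time: 44.78
tcp_pos: [0.2761, 0.4098, 0.2884]
tool_rot: [1.0, 0.032, 0.0, -0.0]
wrist_force: [-0.4, 0.3, 1.0]
opening: 0.0429
grip_force: 0.0
```

```bash
python3 st.py; python3 chk.py c2
```

```text
[0.2761 0.4098 0.2884] yaw -86.4 M [ 0.045 -0.007  0.045] F [-0.4  0.3  1. ] op 0.04285754705076723 [  56.    11.3    2.    80.6   -0.  -127.6] 44.775
duck 0.98 [ 0.3243 -0.2289]
duck 0.79 [ 0.3193 -0.215 ]
star 0.65 [ 0.3241 -0.2272]
star 0.74 [ 0.5132 -0.2173]
fish 0.47 [0.6497 0.1397]
fish 0.51 [0.6506 0.1386]
frog 0.79 [0.6481 0.4012]
bead_jar 0.68 [ 0.7054 -0.2226]
bead_jar 0.77 [ 0.7032 -0.2173]
crayon_cup 0.83 [ 0.7026 -0.3422]
crayon_cup 0.62 [ 0.699  -0.3367]
```

View pics/c2.png

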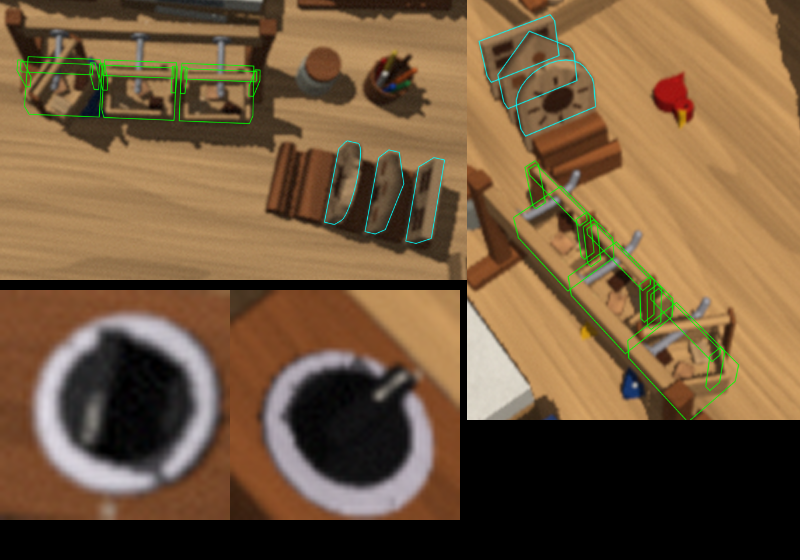

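The pointer now lines up with the tick mark (1.6 N m against the stop). Boards, baskets and the loose pieces are in place, and the arm is clear.

```bash
python3 -c "
from station import workorder;print(workorder.job_done())"
```

```text
the job is handed in; nothing more can be done
None
```

The job is handed in; no verdict came back. By my last pictures the round and house boards have changed slots, all three baskets hang (basket_3 got knocked and turned on its hook, but its handle is within about 3 mm of the hook point), and the volume knob is at its off stop.

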